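# Change the reagent packs of an analyser

### The job

First take the spent black pack out of the dock it stands in and set it upright in the black return tray. Then take the stack of fresh packs apart from the top down, setting each one upright, flat on the floor inside the dock of its own colour before taking the next. Do not tip any pack over, and do not disturb the amber bottle and the white jar.

Things in the scene. Friction and masses are not known exactly. Their poses are not given: they have to be found in the camera images.
- pack_red_center (a point): Red reagent pack: a smooth closed box 72 long (its x) x 50 wide (its y) x 50 mm tall with a white cap spot (1 mm proud) on top and white side labels; the point is its centre, 25 mm above its underside; x along its length, z up. About 180 g. Fresh; top of the stack, standing on the yellow pack. Grip it across its 50 mm width, at its centre or up to 10 mm higher, so that the fingertips stay clear of what is beneath
- pack_yellow_center (a point): Yellow reagent pack: a smooth closed box 96 long (its x) x 50 wide (its y) x 50 mm tall with a white cap spot (1 mm proud) on top and white side labels; the point is its centre, 25 mm above its underside; x along its length, z up. About 240 g. Fresh; middle of the stack, its -x end flush with those of the others so that about 24 mm of it shows at its +x end. Grip as the red one
- pack_blue_center (a point): Blue reagent pack: a smooth closed box 120 long (its x) x 50 wide (its y) x 50 mm tall with a white cap spot (1 mm proud) on top and white side labels; the point is its centre, 25 mm above its underside; x along its length, z up. About 300 g. Fresh; bottom of the stack, on a 6 mm black rubber pad; about 24 mm of it shows at its +x end. Grip as the red one
- pack_spent_center (a point): Spent black reagent pack: a smooth closed box 72 long (its x) x 50 wide (its y) x 50 mm tall with a grey cap spot (1 mm proud) on top and white side labels; the point is its centre, 25 mm above its underside; x along its length, z up. About 100 g. It stands in the middle one of the three coloured docks at the start. Grip as the red one
- dock_red: Red dock: fixed shallow tray with red rim and a red bar on its white floor, inside 88 (its x) x 66 mm (its y), so a pack 72 mm long has 8 mm play on every side; origin at the centre of its underside, floor 3 mm above the origin, rim 4 mm above the floor and 5 mm thick; x along its length, z up. One of three docks side by side, 100 mm apart along their y, on a 10 mm thick aluminium plate, in any order
- dock_yellow: Yellow dock: fixed shallow tray with yellow rim and a yellow bar on its white floor, inside 112 (its x) x 66 mm (its y), so a pack 96 mm long has 8 mm play on every side; origin at the centre of its underside, floor 3 mm above the origin, rim 4 mm above the floor and 5 mm thick; x along its length, z up. One of three docks side by side, 100 mm apart along their y, on a 10 mm thick aluminium plate, in any order
- dock_blue: Blue dock: fixed shallow tray with blue rim and a blue bar on its white floor, inside 136 (its x) x 66 mm (its y), so a pack 120 mm long has 8 mm play on every side; origin at the centre of its underside, floor 3 mm above the origin, rim 4 mm above the floor and 5 mm thick; x along its length, z up. One of three docks side by side, 100 mm apart along their y, on a 10 mm thick aluminium plate, in any order
- return_tray: Black return tray: fixed shallow tray with black rim and a black bar on its white floor, inside 88 (its x) x 66 mm (its y), so a pack 72 mm long has 8 mm play on every side; origin at the centre of its underside, floor 3 mm above the origin, rim 4 mm above the floor and 5 mm thick; x along its length, z up. Stands by itself on the bench, on the other side from the stack
- control_bottle: Bystander: amber bottle with white cap, 34 mm across, 85 mm tall, standing loose on the bench between robot and docks; origin at the centre of its underside, z up. Leave it alone
- calib_jar: Bystander: white jar with green lid, 42 mm across, 55 mm tall, standing loose on the bench between robot and docks; origin at the centre of its underside, z up. Leave it alone
There are look-alikes about, which are no part of the job. Leave any pink or turquoise look-alike of the part that bears pack_yellow_center alone. Of the things shaped like the part that bears pack_blue_center, the blue one is meant.

How it is judged (in metres and radians):
On the way, in this order (a step that is already met when the one before it is completed fails the run):
1. the spent pack sits flat in the return tray (horizontal distance between pack_spent_center and return_tray below 0.013 m and z of pack_spent_center in the frame of return_tray between 0.025 and 0.0295 m and angle between pack_spent_center's own z axis and vertical below 0.03 rad and angle between the x axis of pack_spent_center and the x axis of return_tray, either way round below 0.3 rad), for 0.2 s.
2. the red pack sits flat in the red dock (horizontal distance between pack_red_center and dock_red below 0.013 m and z of pack_red_center in the frame of dock_red between 0.025 and 0.0295 m and angle between pack_red_center's own z axis and vertical below 0.03 rad and angle between the x axis of pack_red_center and the x axis of dock_red, either way round below 0.3 rad), for 0.2 s.
3. the yellow pack sits flat in the yellow dock (horizontal distance between pack_yellow_center and dock_yellow below 0.013 m and z of pack_yellow_center in the frame of dock_yellow between 0.025 and 0.0295 m and angle between pack_yellow_center's own z axis and vertical below 0.03 rad and angle between the x axis of pack_yellow_center and the x axis of dock_yellow, either way round below 0.3 rad), for 0.2 s.
4. the blue pack sits flat in the blue dock (horizontal distance between pack_blue_center and dock_blue below 0.013 m and z of pack_blue_center in the frame of dock_blue between 0.025 and 0.0295 m and angle between pack_blue_center's own z axis and vertical below 0.03 rad and angle between the x axis of pack_blue_center and the x axis of dock_blue, either way round below 0.3 rad), for 0.2 s.
At the end, for the whole second after the job is handed in: Spent pack in the return tray, red, yellow and blue packs in the docks of their colours: each upright (0.03 rad), flat on the floor inside the rim (centre 25 to 29.5 mm above the dock origin), within 13 mm of its centre and 0.3 rad of its length (either way), released and at rest (all of step 1 and all of step 2 and all of step 3 and all of step 4 and linear speed of each of pack_spent, pack_red, pack_yellow, pack_blue below 0.01 m/s and angular speed of each of pack_spent, pack_red, pack_yellow, pack_blue below 0.1 rad/s); the robot touches nothing.
It fails at once if the amber bottle is moved more than 20 mm or tipped (distance of control_bottle from where it was at the start of the episode above 0.02 m or angle between control_bottle's own z axis and vertical above 0.3 rad).
It fails at once if the white jar is moved more than 20 mm or tipped (distance of calib_jar from where it was at the start of the episode above 0.02 m or angle between calib_jar's own z axis and vertical above 0.3 rad).
It fails at once if a pack is tipped over (more than 0.6 rad) (angle between any of pack_spent_center, pack_red_center, pack_yellow_center, pack_blue_center's own z axis and vertical above 0.6 rad).
It also fails if it takes over 128 s, if anything falls off the work surface, if the arm or the gripper's body presses on something with over 40 N, if the wrist force passes 120 N, or if a joint passes its speed limit or range.

### The arm

A 7-joint arm with a two-finger parallel gripper is mounted at the origin on the work surface. World frame = base frame: x ahead of the robot, y to its left, z up, the work surface at z = 0. Lengths are in m, angles in degrees, forces in N, time in s.
With the tool pointing down it reaches from about 0.425 to 0.875 m from the base axis. Payload 4.7 kg.
Tool frame: the origin (TCP) lies on the centre line of the jaws, within the pads' length; the fingertips stand 25 mm ahead of it and the grasp point (between the pads) lies 6 mm ahead of it; z points along the fingers, y is the direction in which the jaws open and shut (so a half turn about z gives the same grasp; the last joint's range is limited). The gripper opens to 87 mm and grips with 3 to 60 N. Pads are 19 mm wide; open, the fingers measure 117 mm over their backs; the gripper's body (75 mm by 190 mm) begins 51 mm behind the grasp point.
Start: joints at [-64.223, 18.392, -4.016, 83.108, 1.295, 78.541, -3.26], TCP at [0.274, 0.589, 0.248] pointing down, gripper open.
Joint ranges: [-163.93, 163.93], [-17.29, 119.83], [-79.2, 71.16], [3.27, 140.29], [-89.18, 269.18], [5.43, 117.66], [-154.24, 154.24]. Speed limits (degrees/s): [147.25, 147.25, 180, 180, 180, 180, 180].

### API

Orientations are given as [roll, pitch, yaw] about the fixed x, y, z axes, in that order (R = Rz(yaw) Ry(pitch) Rx(roll)).
In Python, from cell import env gives the robot as it stands.
- The arm moves only by the shell command python3 -m creep 'ROWS' [OPENING] [FORCE]. ROWS is JSON, a list of rows, each an object of numbers: "tx", "ty", "tz": the shift along the tool's x, y, z in m; "rx", "ry", "rz": the turn, a rotation vector about the tool's x, y, z in degrees. In form: [{"tx": .., "ty": .., "tz": .., "rx": .., "ry": .., "rz": ..}, ...]. A call has 1 to 20 rows; each row shifts and turns the commanded pose from where the row before left it, along the tool's axes as they then stand; what a row does not reach is not made up. A row lasts 1/8 s, in which the tool goes at most 62.5 mm and 10.7 degrees, less where a joint would pass 70% of its speed; a pose out of reach is approached as far as the arm can. A call is refused whole if a number of a shift passes 0.0625 or a number of a turn 10.7, either way. A call with a gripper value outside its range is refused whole. OPENING is the finger opening in m, from 0 to 0.087, set as the call begins (- or left out, the last holds). The fingers move at their own pace and stop on an object; FORCE is the grip in N (left out, the last holds). Time passes only in rows, so rows that do not move let the fingers close. It gives the time, the measured TCP pose, the force and the opening at its end, in the units of the state.
- env.get_obs(): the state, without advancing time (a new reading comes with each control period).
- env.read_camera(name): name is "scene" or "top" or "wrist"; returns a dict with "pixels" (480x640x3 uint8, red, green, blue), "intrinsics" (3x3 intrinsics, pixels), "D" ([k1, k2, p1, p2, k3] as OpenCV has them; the pictures are not rectified), "R" (3x3) and "t" (3): a world point X has camera coordinates R X + t. Camera axes: x right, y down, z forward; pixel columns grow to the right and rows downward; lengths in m; the calibration is good to about 2 mm. A picture is of the moment at which its call begins. There is no depth.
- env.sign_off(): hands the job in, once; it reports no verdict.
The state is a dict: "time_s": time; "qpos": joint angles; "joint_velocities": joint speeds; "effort": joint torques, N m; "tool_pos": TCP position; "tool_rot": TCP orientation; "force": force on the tool from outside, world axes, zero at the start; "wrist_torque": the same for the moment, N m; "grip_width": finger opening in m.
Only numpy, scipy, OpenCV 4.12 (cv2) and the standard library are available. Lean on these libraries where they do the work, as an engineer would, in place of code of your own. Each camera call takes 0.05 s, during which the arm holds its last target.

## Working session

There is one attempt and no reset: what is moved stays moved. The work goes in short steps, Python scripts to look and compute and a shell command to move; the robot and the scene stay as the last step left them, time stands still between calls to the robot, and variables do not carry over. Pictures are saved under pics/ and viewed, and the job is handed in when it is done.

```bash
ls; mkdir -p pics; python3 - <<'E'
from cell import env
import cv2
o=env.get_obs()
print(o)
for n in ["scene","top","wrist"]:
    c=env.read_camera(n)
    cv2.imwrite(f"pics/{n}0.png",c["pixels"][:,:,::-1])
    print(n,c["intrinsics"].round(1).tolist(),c["D"],c["R"].round(4).tolist(),c["t"])
E
```

```text
pics
{'time_s': 0.0, 'qpos': array([-64.22414077,  18.43851077,  -4.01523236,  83.17530478,
         1.29523491,  78.54273606,  -3.25978061]), 'joint_velocities': array([ 0.0050318 ,  0.03209764, -0.02019662, -0.07737917,  0.07374301,
       -0.07916105, -0.07442906]), 'effort': array([ 2.05362194e-04, -4.91298294e+01, -4.04154276e-01, -3.12532425e+01,
       -6.41836273e-02,  4.36759565e-02,  1.65912284e-04]), 'tool_pos': array([0.27420154, 0.58875794, 0.24646415]), 'tool_rot': array([-1.79888707e+02,  6.22688908e-03,  1.55033888e+02]), 'force': array([0.28098804, 0.35632327, 0.59575714]), 'wrist_torque': array([0.02633259, 0.0261929 , 0.03792392]), 'grip_width': 0.0873112969502481}
scene [[563.0, 0.0, 324.9], [0.0, 563.0, 241.7], [0.0, 0.0, 1.0]] [-0.13477075  0.          0.          0.          0.        ] [[-0.1978, 0.9802, 0.0052], [0.7348, 0.1518, -0.6611], [-0.6488, -0.1269, -0.7503]] [ 0.25280583 -0.24217288  1.5654904 ]
top [[451.3, 0.0, 325.9], [0.0, 451.3, 245.0], [0.0, 0.0, 1.0]] [-0.07123515  0.          0.          0.          0.        ] [[0.0296, -0.9992, 0.0283], [-0.9829, -0.0342, -0.1809], [0.1817, -0.0225, -0.9831]] [-0.20431247  0.45061946  1.13020099]
wrist [[394.8, 0.0, 319.7], [0.0, 394.8, 240.0], [0.0, 0.0, 1.0]] [-0.01596309  0.          0.          0.          0.        ] [[0.4226, 0.9063, -0.0017], [0.8665, -0.4034, 0.2941], [0.2659, -0.1257, -0.9558]] [-0.65054898 -0.03531541  0.39266441]
```

View pics/scene0.png

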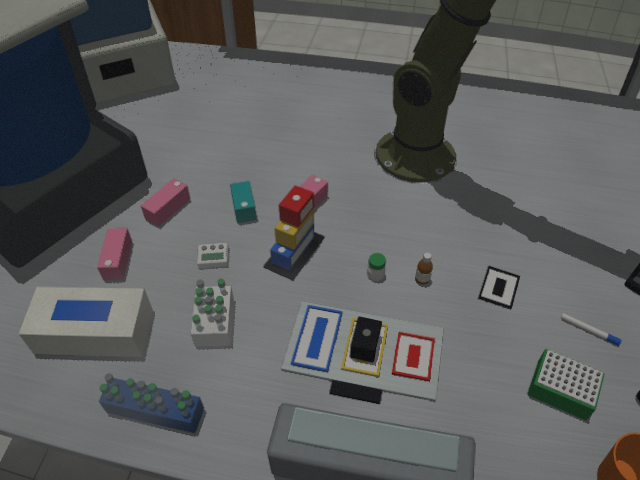

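View pics/top0.png

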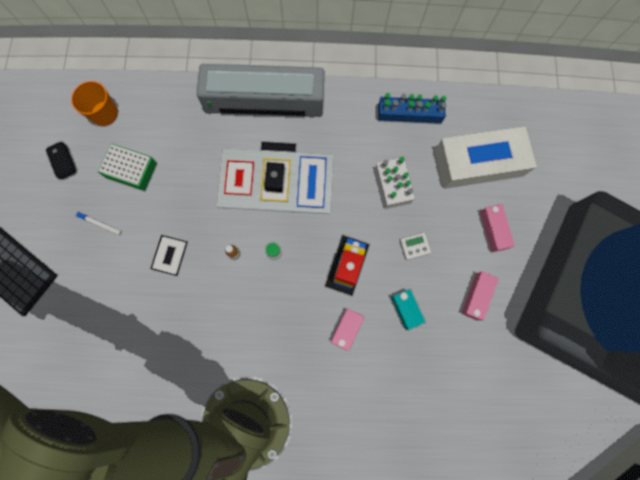

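View pics/wrist0.png

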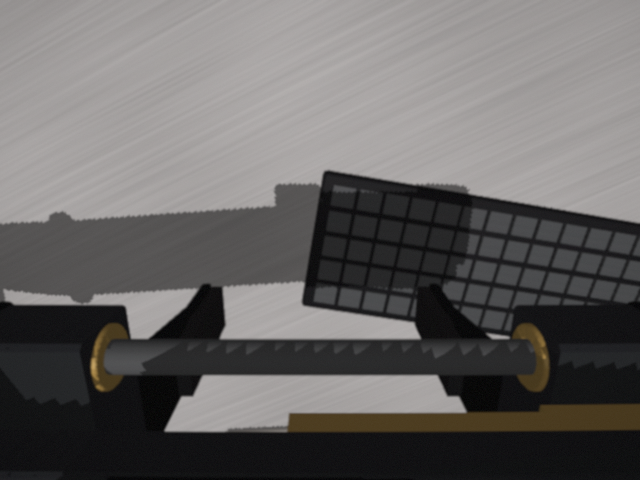

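The scene camera shows the stack at about (297,230), with red on yellow on blue on a black pad. The dock plate is at (365,345), with blue, yellow and red docks from left to right and the black pack in the yellow dock at (367,340). The return tray is at (499,288), the jar at (376,266) and the bottle at (425,269). Next I'll zoom in and locate them.

```bash
cat > h.py <<'E'
import numpy as np, cv2
from scipy.spatial.transform import Rotation as Ro
def ray(c,uv):
    p=cv2.undistortPoints(np.array(uv,float).reshape(-1,1,2),c["intrinsics"],np.array(c["D"],float)).reshape(-1,2)
    d=np.c_[p,np.ones(len(p))]@c["R"]; o=-c["R"].T@c["t"]
    return o,d
def atz(c,uv,z):
    o,d=ray(c,uv); return o+d*((z-o[2])/d[:,2])[:,None]
def tri(cs,uvs):
    A=np.zeros((3,3));b=np.zeros(3);R=[]
    for c,uv in zip(cs,uvs):
        o,d=ray(c,[uv]);d=d[0]/np.linalg.norm(d[0]);P=np.eye(3)-np.outer(d,d);A+=P;b+=P@o;R.append((P,o))
    X=np.linalg.solve(A,b)
    return X,[np.linalg.norm(P@(X-o)) for P,o in R]
def proj(c,X):
    return cv2.projectPoints(np.array(X,float).reshape(-1,1,3),cv2.Rodrigues(c["R"])[0],np.array(c["t"],float),c["intrinsics"],np.array(c["D"],float))[0].reshape(-1,2)
def crop(c,x0,y0,w,h,s,fn):
    im=c["pixels"][y0:y0+h,x0:x0+w,::-1]; im=cv2.resize(im,None,fx=s,fy=s,interpolation=cv2.INTER_CUBIC); cv2.imwrite(fn,im)
E
python3 - <<'E'
import pickle
from cell import env
from h import *
C={n:env.read_camera(n) for n in["scene","top"]}
pickle.dump(C,open("c0.pkl","wb"))
crop(C["scene"],260,170,200,150,4,"pics/s1.png")
crop(C["top"],210,140,200,150,4,"pics/t1.png")
for n,uv in [("ret",(169,255)),("spenttop",(274,177)),("stack",(350,265)),("jar",(273,250)),("bottle",(232,252)),("red",(239,178)),("yel",(275,180)),("blu",(312,182))]:
    print(n,atz(C["top"],[uv],0.0).round(3))
print(tri([C["scene"],C["top"]],[(499,288),(169,255)]))
E
```

```text
ret [[0.423 0.23  0.   ]]
spenttop [[ 0.652 -0.041  0.   ]]
stack [[ 0.413 -0.257  0.   ]]
jar [[ 0.446 -0.049  0.   ]]
bottle [[0.437 0.061 0.   ]]
red [[0.646 0.056 0.   ]]
yel [[ 0.643 -0.044  0.   ]]
blu [[ 0.641 -0.147  0.   ]]
(array([ 0.42338178,  0.23118412, -0.00194941]), [np.float64(0.0005658269810633002), np.float64(0.0005658269810633811)])
```

View pics/s1.png

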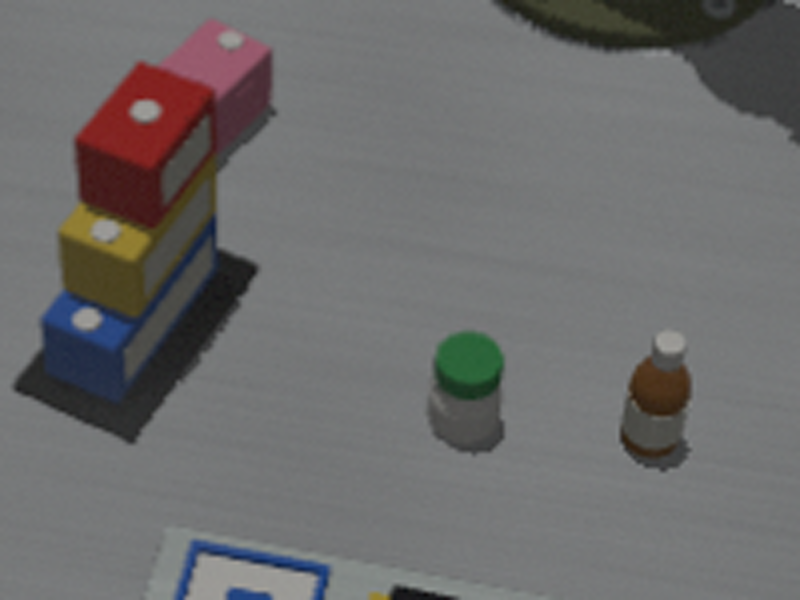

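View pics/t1.png

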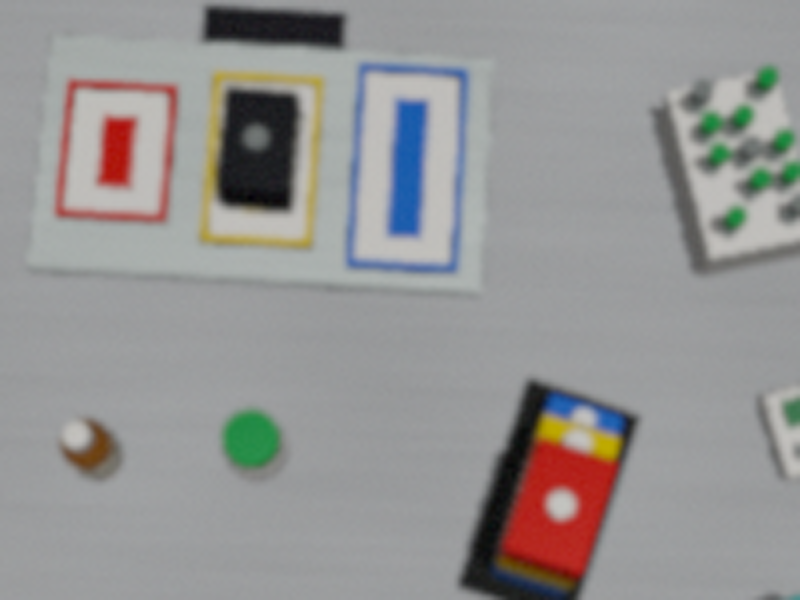

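The look-alikes are the pink packs at scene (313,190), (167,202) and (115,254) and the turquoise one at (243,201). The pack I want first is the black one in the yellow dock at scene (367,340). The blue rack at (150,400) isn't a pack. Next I'll work out the wrist camera's mounting and a viewing pose.

```bash
cat >> h.py <<'E'
def toolT(o):
    return Ro.from_euler("xyz",o["tool_rot"],degrees=True).as_matrix(),np.array(o["tool_pos"])
def go(o,pos,yaw):
    """shift in current tool axes (m) and rotvec (deg) to reach pos, tool down, yaw"""
    R,p=toolT(o); G=Ro.from_euler("xyz",[180,0,yaw],degrees=True).as_matrix()
    return (R.T@(np.array(pos)-p)).round(4),Ro.from_matrix(R.T@G).as_rotvec(degrees=True).round(2)
E
python3 - <<'E'
import pickle
from cell import env
from h import *
o=env.get_obs(); w=env.read_camera("wrist"); R,p=toolT(o)
cp=-w["R"].T@w["t"]; print("cam in tool",R.T@(cp-p)); print((w["R"]@R).round(3))
C=pickle.load(open("c0.pkl","rb"));t=C["top"]
f=lambda x,y:(210+x/4,140+y/4)
for z,a,b in [(.01,(57,216),(70,82)),(.01,(348,268),(362,65)),(.15,(500,558),(541,440)),(.0,(460,588),(530,380))]:
    q=atz(t,[f(*a),f(*b)],z); d=q[1]-q[0]; print(q.round(3).tolist(),np.degrees(np.arctan2(d[1],d[0])))
q=atz(t,[(152,268),(163,236)],0);d=q[1]-q[0];print(np.degrees(np.arctan2(d[1],d[0])))
print(go(o,[.56,-.04,.28],180))
E
```

```text
cam in tool [ 0.0814584   0.00145141 -0.13800232]
[[-0.     1.     0.   ]
 [-0.956 -0.    -0.294]
 [-0.294 -0.     0.956]]
[[0.595, 0.091, 0.01], [0.692, 0.089, 0.01]] -1.0452216774328955
[[0.565, -0.109, 0.01], [0.712, -0.112, 0.01]] -1.3805301794729843
[[0.356, -0.211, 0.15], [0.427, -0.233, 0.15]] -17.5902882262646
[[0.352, -0.192, 0.0], [0.494, -0.235, 0.0]] -16.875813664906847
-13.702042650856395
(array([-0.5245, -0.4497, -0.0325]), array([-5.000e-02, -1.000e-02, -2.497e+01]))
```

```bash
python3 -m creep '[{"tx":-0.0392,"ty":-0.0396},{"tx":-0.0392,"ty":-0.0396},{"tx":-0.0392,"ty":-0.0396},{"tx":-0.0392,"ty":-0.0396},{"tx":-0.0392,"ty":-0.0396},{"tx":-0.0392,"ty":-0.0396},{"tx":-0.0392,"ty":-0.0396},{"tx":-0.0392,"ty":-0.0396},{"tx":-0.0392,"ty":-0.0396},{"tx":-0.0392,"ty":-0.0396},{"tx":-0.0392,"ty":-0.0396},{"tx":-0.0392,"ty":-0.0396},{"rz":-8.3},{"rz":-8.3},{"rz":-8.3},{}]'
cat > snap.py <<'E'
import sys,pickle
from cell import env
from h import *
n=sys.argv[1]
o=env.get_obs(); w=env.read_camera("wrist"); pickle.dump((o,w),open(n+".pkl","wb"))
cv2.imwrite(f"pics/{n}.png",w["pixels"][:,:,::-1]); print(o["time_s"],o["tool_pos"].round(4),o["tool_rot"].round(2),o["qpos"].round(1))
E
python3 snap.py w1
```

```text
0.3 [0.2744 0.5891 0.2472] [-179.96    0.    155.03] [-64.2  18.4  -4.   83.1   1.3  78.5  -3.3]$[0]: bad value
```

View pics/w1.png

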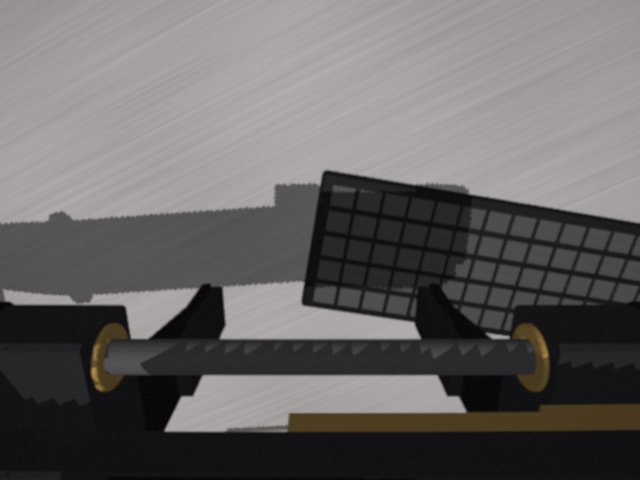

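The call was refused, probably because every row needs all six numbers.

```bash
python3 -m creep '[{"tx":-0.0392,"ty":-0.0396,"tz":0,"rx":0,"ry":0,"rz":0},{"tx":-0.0392,"ty":-0.0396,"tz":0,"rx":0,"ry":0,"rz":0},{"tx":-0.0392,"ty":-0.0396,"tz":0,"rx":0,"ry":0,"rz":0},{"tx":-0.0392,"ty":-0.0396,"tz":0,"rx":0,"ry":0,"rz":0},{"tx":-0.0392,"ty":-0.0396,"tz":0,"rx":0,"ry":0,"rz":0},{"tx":-0.0392,"ty":-0.0396,"tz":0,"rx":0,"ry":0,"rz":0},{"tx":-0.0392,"ty":-0.0396,"tz":0,"rx":0,"ry":0,"rz":0},{"tx":-0.0392,"ty":-0.0396,"tz":0,"rx":0,"ry":0,"rz":0},{"tx":-0.0392,"ty":-0.0396,"tz":0,"rx":0,"ry":0,"rz":0},{"tx":-0.0392,"ty":-0.0396,"tz":0,"rx":0,"ry":0,"rz":0},{"tx":-0.0392,"ty":-0.0396,"tz":0,"rx":0,"ry":0,"rz":0},{"tx":-0.0392,"ty":-0.0396,"tz":0,"rx":0,"ry":0,"rz":0},{"tx":0,"ty":0,"tz":0,"rx":0,"ry":0,"rz":-8.3},{"tx":0,"ty":0,"tz":0,"rx":0,"ry":0,"rz":-8.3},{"tx":0,"ty":0,"tz":0,"rx":0,"ry":0,"rz":-8.3},{"tx":0,"ty":0,"tz":0,"rx":0,"ry":0,"rz":0}]'
python3 snap.py w2
```

```text
time_s: 2.35
tool_pos: [0.5002, -0.0401, 0.2477]
tool_rot: [180.0, 0.0, 179.8]
force: [-0.2, -0.3, 0.3]
grip_width: 0.0871
2.35 [ 0.5002 -0.0401  0.2477] [1.7999e+02 2.0000e-02 1.7984e+02] [-28.6  -0.6  30.2 104.7   0.3  75.8  91.4]
```

View pics/w2.png

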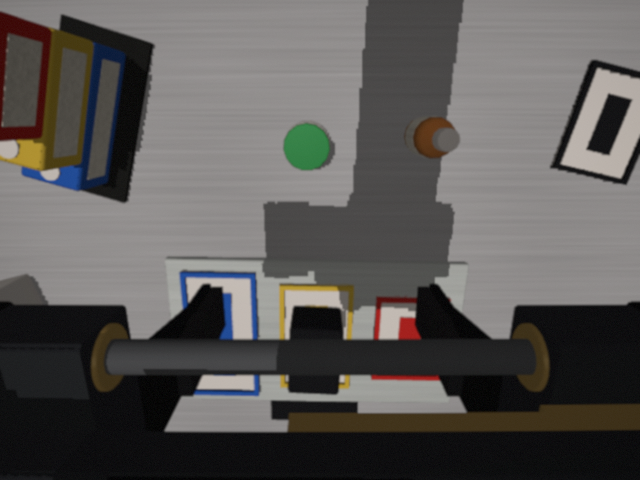

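This view shows the docks in rows 270–395, partly behind the gripper. The bottle is at (432,137), the jar at (306,146) and the tray at (610,125). Image down is world +x, so I'll move forward to get the docks into the clear upper half.

```bash
python3 -m creep '[{"tx":-0.055,"ty":0,"tz":0,"rx":0,"ry":0,"rz":0},{"tx":-0.055,"ty":0,"tz":0,"rx":0,"ry":0,"rz":0},{"tx":-0.055,"ty":0,"tz":0,"rx":0,"ry":0,"rz":0},{"tx":0,"ty":0,"tz":0,"rx":0,"ry":0,"rz":0}]' 0.080
python3 snap.py w3
```

```text
time_s: 2.9
tool_pos: [0.6674, -0.0391, 0.2436]
tool_rot: [-179.8, -0.2, 179.9]
force: [-0.1, -0.5, 1.1]
grip_width: 0.0799
2.9 [ 0.6674 -0.0391  0.2436] [-179.84   -0.25  179.9 ] [-23.1  22.8  32.4  81.4 -12.   79.5  99.5]
```

View pics/w3.png

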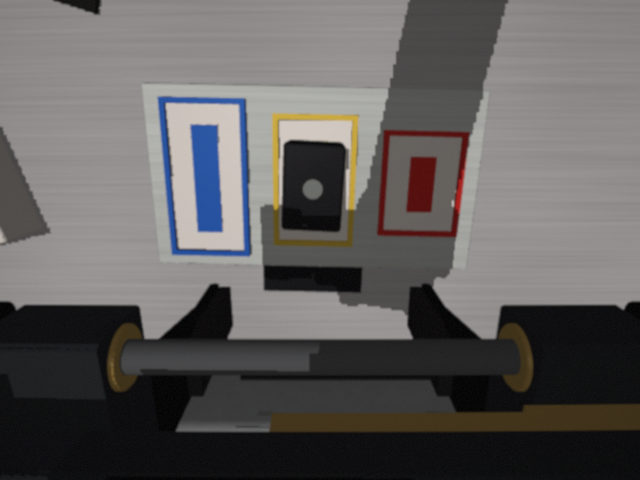

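Clear view: blue dock at (205,176), yellow at (315,180) with the black pack and its grey cap at (312,189), and red at (423,183). I'll crop in to get the corners.

```bash
python3 - <<'E'
import pickle
from h import *
o,w=pickle.load(open("w3.pkl","rb"))
w=dict(w);w["pixels"]=cv2.convertScaleAbs(w["pixels"],alpha=1.6)
crop(w,260,90,110,165,3.6,"pics/c1.png"); crop(w,375,110,105,140,4,"pics/c2.png");crop(w,150,85,105,180,3.3,"pics/c3.png")
E
python3 - <<'E'
import cv2,numpy as np
a=[cv2.imread(f"pics/c{i}.png") for i in (1,)]
b=[cv2.imread(f"pics/c{i}.png") for i in (2,3)]
def pad(L):
    h=max(x.shape[0] for x in L);return np.hstack([np.pad(x,((0,h-x.shape[0]),(0,5),(0,0))) for x in L])
cv2.imwrite("pics/cc.png",pad(b)); print(pad(b).shape,a[0].shape)
E
```

```text
(594, 776, 3) (594, 396, 3)
```

View pics/c1.png

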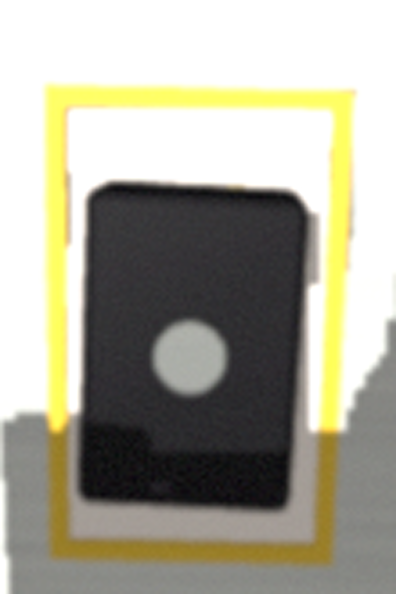

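View pics/cc.png

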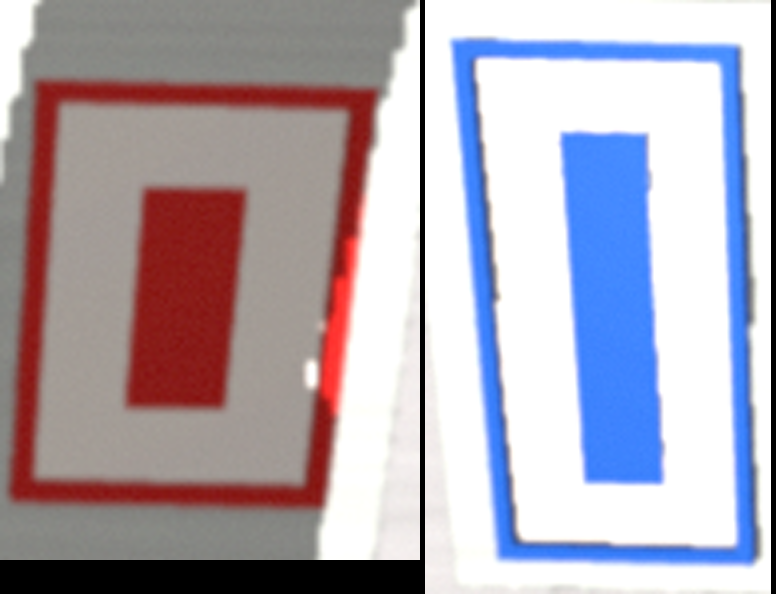

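```bash
python3 - <<'E'
import pickle
from h import *
o,w=pickle.load(open("w3.pkl","rb")); o2,w2=pickle.load(open("w2.pkl","rb"));C=pickle.load(open("c0.pkl","rb"))
def rep(n,uv,z):
    q=atz(w,uv,z);c=q.mean(0);
    l=((q[0]+q[1])-(q[2]+q[3]))/2
    e=[np.linalg.norm(q[i]-q[(i+1)%4]) for i in range(4)]
    print(n,c.round(4),"len",np.linalg.norm(l).round(4),"edges",np.round(e,4),"yaw",np.degrees(np.arctan2(l[1],l[0])).round(2)+180)
# order: upper-left, upper-right, lower-right, lower-left
k1=lambda x,y:(260+x/3.6-.36,90+y/3.6-.36)
k2=lambda x,y:(375+x/4-.37,110+y/4-.37)
k3=lambda x,y:(150+(x-425)/3.3-.35,85+y/3.3-.35)
rep("yel rim",[k1(46,86),k1(354,92),k1(333,563),k1(50,557)],.017)
rep("pack top",[k1(88,186),k1(306,190),k1(291,508),k1(80,502)],.063)
rep("red rim",[k2(37,81),k2(376,90),k2(326,506),k2(11,499)],.017)
rep("red bar",[k2(143,188),k2(246,190),k2(225,408),k2(126,406)],.0135)
rep("blue rim",[k3(453,40),k3(740,47),k3(757,563),k3(500,558)],.017)
rep("blue bar",[k3(562,133),k3(648,134),k3(663,483),k3(586,482)],.0135)
print("cap",atz(w,[k1(190,357)],.064))
crop(w2,165,255,110,60,6,"pics/d1.png")
crop(C["scene"],285,295,165,110,4.8,"pics/d2.png")
E
```

```text
yel rim [ 0.6425 -0.0435  0.017 ] len 0.1212 edges [0.0755 0.1212 0.0763 0.1211] yaw 358.6
pack top [ 0.6391 -0.0437  0.063 ] len 0.0718 edges [0.0476 0.0721 0.0491 0.0716] yaw 357.52
red rim [0.6447 0.0561 0.017 ] len 0.0969 edges [0.076  0.0969 0.0761 0.097 ] yaw 358.87
red bar [0.6449 0.0565 0.0135] len 0.0512 edges [0.0237 0.0512 0.0237 0.0511] yaw 359.08000000000004
blue rim [ 0.6401 -0.1429  0.017 ] len 0.1448 edges [0.0762 0.1445 0.0764 0.145 ] yaw 358.75
blue bar [ 0.6401 -0.1433  0.0135] len 0.0987 edges [0.0235 0.0987 0.0227 0.0987] yaw 358.41999999999996
cap [[ 0.64020598 -0.04397285  0.064     ]]
```

View pics/d2.png

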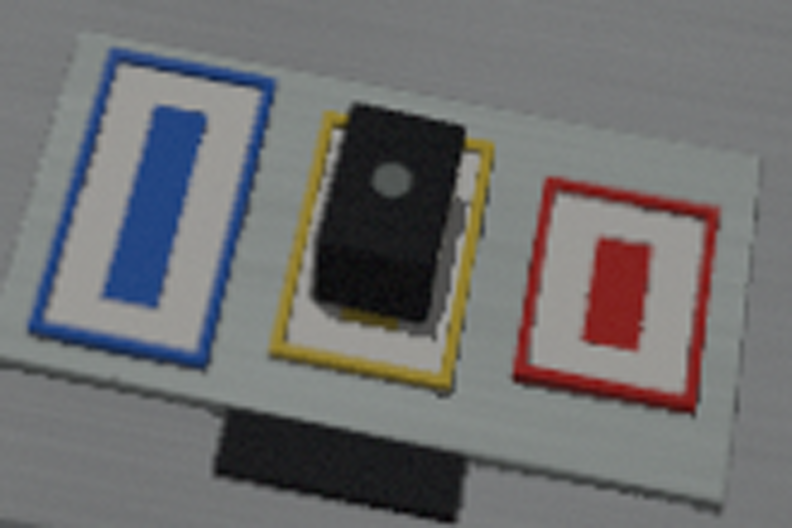

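View pics/d1.png

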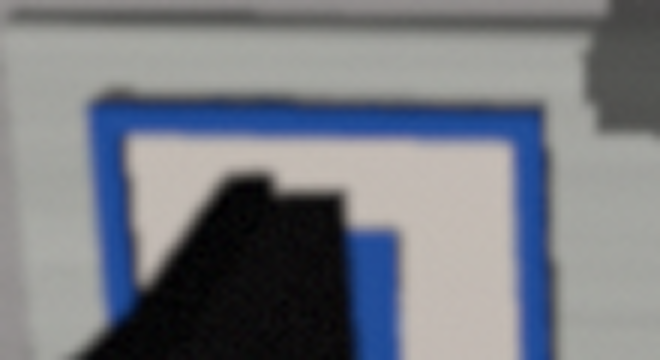

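```bash
python3 - <<'E'
import pickle
from h import *
o,w=pickle.load(open("w3.pkl","rb")); o2,w2=pickle.load(open("w2.pkl","rb"));C=pickle.load(open("c0.pkl","rb"))
k1=lambda x,y:(260+x/3.6-.36,90+y/3.6-.36)
k3=lambda x,y:(150+(x-425)/3.3-.35,85+y/3.3-.35)
e1=lambda x,y:(165+x/6-.42,255+y/6-.42)
e2=lambda x,y:(285+x/4.8-.4,295+y/4.8-.4)
print(tri([w,w2],[k3(453,40),e1(90,102)]),tri([w,w2],[k3(740,47),e1(545,108)]))
print(tri([w,C["scene"]],[k3(453,40),e2(110,48)]))
print("cap",tri([w,C["scene"]],[k1(190,357),e2(392,180)]),tri([w,C["scene"],C["top"]],[k1(190,357),e2(392,180),(210+256/4,140+137/4)]))
print("caprays", atz(C["top"],[(210+256/4-.4,140+137/4-.4)],.064))
from cell import env
print(go(env.get_obs(),[.6395,-.0438,.10],178.5))
E
```

```text
(array([ 0.5665073 , -0.18027664,  0.01478135]), [np.float64(1.417733425557193e-05), np.float64(1.417733425558862e-05)]) (array([ 0.5686065 , -0.10401446,  0.01277537]), [np.float64(1.304106513815956e-05), np.float64(1.3041065138164722e-05)])
(array([ 0.56621907, -0.18090653,  0.01591839]), [np.float64(0.0010666904823529767), np.float64(0.0010666904823528824)])
cap (array([ 0.64010917, -0.04478681,  0.0646848 ]), [np.float64(0.0008286270183344289), np.float64(0.000828627018334423)]) (array([ 0.63923375, -0.0455454 ,  0.06242728]), [np.float64(0.001965341770044657), np.float64(0.0004928080942811519), np.float64(0.0016739082957158366)])
caprays [[ 0.63879543 -0.04604232  0.064     ]]
(array([ 0.0256, -0.0036,  0.1452]), array([-0.12, -0.22,  1.35]))
```

The triangulated rim height is about 0.015 and the cap about 0.064, which agrees with the text. The pick target is (0.640, -0.044) with the TCP at z 0.05. I'll go down over the spent pack.

```bash
python3 -m creep '[{"tx":0.0265,"ty":-0.005,"tz":0.02,"rx":0,"ry":0,"rz":1.9},{"tx":0,"ty":0,"tz":0.05,"rx":0,"ry":0,"rz":0},{"tx":0,"ty":0,"tz":0.045,"rx":0,"ry":0,"rz":0},{"tx":0,"ty":0,"tz":0.03,"rx":0,"ry":0,"rz":0},{"tx":0,"ty":0,"tz":0,"rx":0,"ry":0,"rz":0}]'
python3 snap.py w4
```

```text
time_s: 3.58
tool_pos: [0.636, -0.045, 0.1013]
tool_rot: [180.0, -0.2, 178.0]
force: [0.3, -0.5, 1.2]
grip_width: 0.0799
3.575 [ 0.636  -0.045   0.1013] [179.96  -0.25 177.95] [-22.9  25.3  31.2  95.3 -14.4  63.6 100.3]
```

View pics/w4.png

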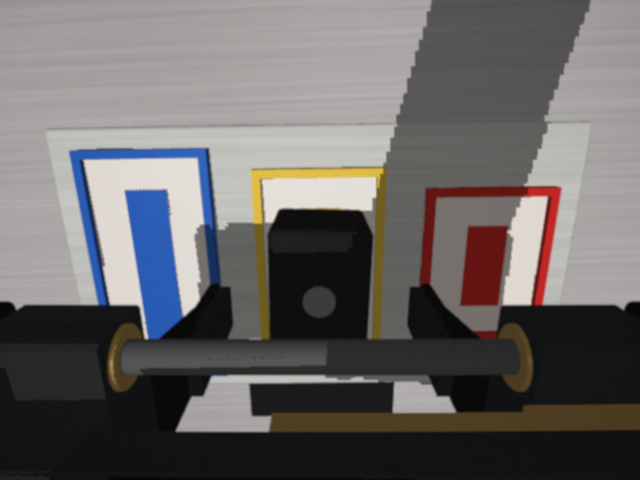

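The pack sits centred between the fingers, with its cap at (319,302). Down another 51 mm, then close.

```bash
python3 -m creep '[{"tx":-0.0035,"ty":0.0005,"tz":0.03,"rx":0,"ry":0,"rz":0},{"tx":0,"ty":0,"tz":0.021,"rx":0,"ry":0,"rz":0},{"tx":0,"ty":0,"tz":0,"rx":0,"ry":0,"rz":0}]' && python3 -m creep '[{"tx":0,"ty":0,"tz":0,"rx":0,"ry":0,"rz":0},{"tx":0,"ty":0,"tz":0,"rx":0,"ry":0,"rz":0},{"tx":0,"ty":0,"tz":0,"rx":0,"ry":0,"rz":0},{"tx":0,"ty":0,"tz":0,"rx":0,"ry":0,"rz":0},{"tx":0,"ty":0,"tz":0,"rx":0,"ry":0,"rz":0}]' 0.03 25
```

```text
time_s: 4.0
tool_pos: [0.6412, -0.0447, 0.051]
tool_rot: [180.0, -0.1, 178.0]
force: [0.2, 0.7, 0.5]
grip_width: 0.0804
time_s: 4.62
tool_pos: [0.6425, -0.045, 0.052]
tool_rot: [180.0, 0.0, 178.0]
force: [-0.4, 0.2, 1.6]
grip_width: 0.0501
```

Gripped at 50.1 mm. Lift, then head to the return tray for a close look.

```bash
python3 -m creep '[{"tx":0,"ty":0,"tz":-0.02,"rx":0,"ry":0,"rz":0},{"tx":0,"ty":0,"tz":-0.05,"rx":0,"ry":0,"rz":0},{"tx":0,"ty":0,"tz":-0.05,"rx":0,"ry":0,"rz":0},{"tx":0.032,"ty":0.043,"tz":0,"rx":0,"ry":0,"rz":0},{"tx":0.032,"ty":0.043,"tz":0,"rx":0,"ry":0,"rz":0},{"tx":0.032,"ty":0.043,"tz":0,"rx":0,"ry":0,"rz":0},{"tx":0.032,"ty":0.043,"tz":0,"rx":0,"ry":0,"rz":0},{"tx":0.032,"ty":0.043,"tz":0,"rx":0,"ry":0,"rz":0},{"tx":0.032,"ty":0.043,"tz":0,"rx":0,"ry":0,"rz":0},{"tx":0,"ty":0,"tz":0,"rx":0,"ry":0,"rz":6},{"tx":0,"ty":0,"tz":0,"rx":0,"ry":0,"rz":6},{"tx":0,"ty":0,"tz":0,"rx":0,"ry":0,"rz":0}]'
python3 snap.py w5
```

```text
time_s: 6.12
tool_pos: [0.4594, 0.2195, 0.1726]
tool_rot: [179.9, 0.0, 166.1]
force: [0.5, -0.3, -1.2]
grip_width: 0.05
6.125 [0.4594 0.2195 0.1726] [1.7995e+02 4.0000e-02 1.6608e+02] [-50.7   4.   23.2 109.3  -1.7  67.   49.2]
```

View pics/w5.png

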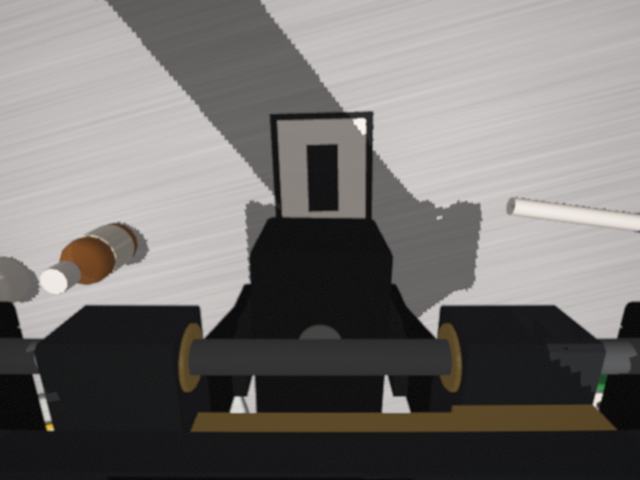

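```bash
python3 - <<'E'
import pickle
from h import *
o,w=pickle.load(open("w5.pkl","rb")); w=dict(w);w["pixels"]=cv2.convertScaleAbs(w["pixels"],alpha=1.3)
crop(w,260,100,125,125,4.8,"pics/e1.png")
o,w=pickle.load(open("w2.pkl","rb")); w=dict(w);w["pixels"]=cv2.convertScaleAbs(w["pixels"],alpha=1.3)
crop(w,540,50,100,140,4,"pics/e2.png")
a=cv2.imread("pics/e2.png");b=cv2.imread("pics/e1.png")[:560,:400]
E
```

```text
(no output)
```

View pics/e1.png

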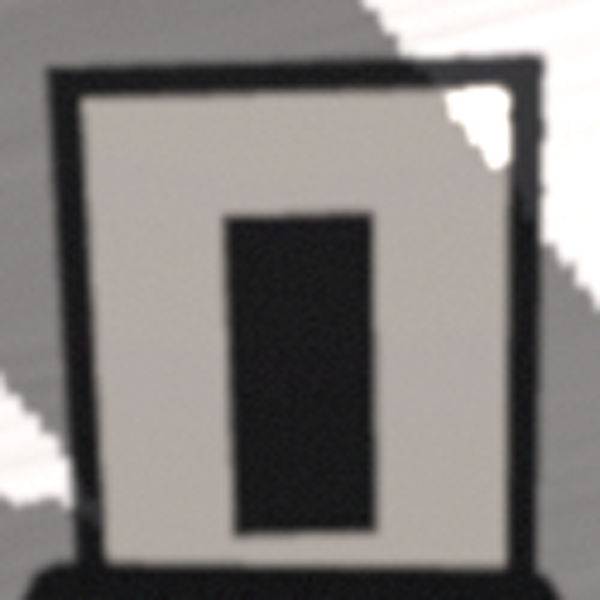

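View pics/e2.png

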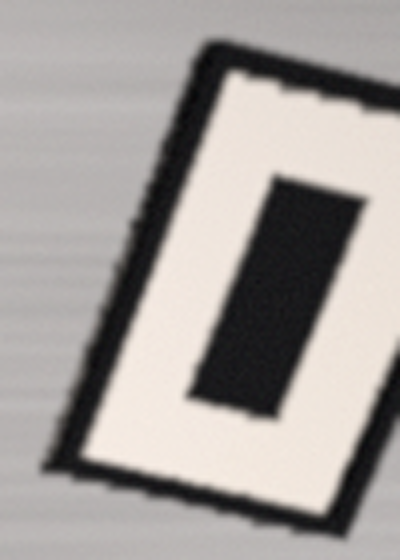

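```bash
python3 - <<'E'
import pickle
from h import *
o,w=pickle.load(open("w5.pkl","rb"));o2,w2=pickle.load(open("w2.pkl","rb"))
f=lambda x,y:(260+x/4.8-.4,100+y/4.8-.4); g=lambda x,y:(540+x/4-.37,50+y/4-.37)
A=[f(226,215),f(373,212),f(376,530),f(236,533)]; B=[g(274,176),g(369,199),g(277,419),g(188,398)]
q=atz(w,A,.0035);print("bar w5",q.mean(0),q.round(4).tolist()); l=q[0]+q[1]-q[2]-q[3];print(np.degrees(np.arctan2(l[1],l[0])))
q=atz(w2,B,.0035);print("bar w2",q.mean(0)); l=q[0]+q[1]-q[2]-q[3];print(np.degrees(np.arctan2(l[1],l[0])))
for a,b in zip(A,B):print(tri([w,w2],[a,b]))
R,p=toolT(o)
# pack front top edge
q=atz(w,[(268,218),(378,218),(250,280),(391,280)],p[2]+.011); print("pack edge in tool",((q-p)@R).round(4).tolist())
q=atz(w,[f(50,68),f(543,58)],.007);print("rim corners",q.round(4).tolist())
E
```

```text
bar w5 [0.42456142 0.23227337 0.0035    ] [[0.3969, 0.2266, 0.0035], [0.4021, 0.2492, 0.0035], [0.4522, 0.238, 0.0035], [0.4471, 0.2153, 0.0035]]
167.35324811156062
bar w2 [0.42480502 0.2328247  0.0035    ]
167.67780681643316
(array([0.39715596, 0.22661282, 0.00344874]), [np.float64(0.00023057162999087706), np.float64(0.00023057162999071685)])
(array([0.40215873, 0.24921071, 0.00442752]), [np.float64(0.0001551213779642655), np.float64(0.00015512137796419053)])
(array([0.45206173, 0.23799105, 0.00438226]), [np.float64(8.907536011447863e-05), np.float64(8.907536011442963e-05)])
(array([0.44708474, 0.21543522, 0.00436892]), [np.float64(0.0001961340540188324), np.float64(0.000196134054018843)])
pack edge in tool [[0.0497, -0.0156, -0.0111], [0.0497, 0.0208, -0.011], [0.0276, -0.0227, -0.011], [0.0275, 0.0263, -0.011]]
rim corners [[0.369, 0.2061, 0.007], [0.3857, 0.2795, 0.007]]
```

The tray centre is (0.4247, 0.2325) at -12.5°, and both views agree within 1 mm. The bar triangulates at z of about 0.004. Moving over it and down.

```bash
python3 -m creep '[{"tx":0.0358,"ty":0.0043,"tz":0,"rx":0,"ry":0,"rz":-1.4},{"tx":0,"ty":0,"tz":0.045,"rx":0,"ry":0,"rz":0},{"tx":0,"ty":0,"tz":0.045,"rx":0,"ry":0,"rz":0},{"tx":0,"ty":0,"tz":0,"rx":0,"ry":0,"rz":0},{"tx":0,"ty":0,"tz":0,"rx":0,"ry":0,"rz":0}]'
python3 snap.py w6
```

```text
time_s: 6.8
tool_pos: [0.4267, 0.2327, 0.0831]
tool_rot: [179.9, 0.1, 167.4]
force: [-0.1, -0.1, -0.9]
grip_width: 0.0498
6.8 [0.4267 0.2327 0.0831] [1.7992e+02 8.0000e-02 1.6744e+02] [-52.2   7.2  21.7 117.4  -3.2  55.8  48.6]
```

View pics/w6.png

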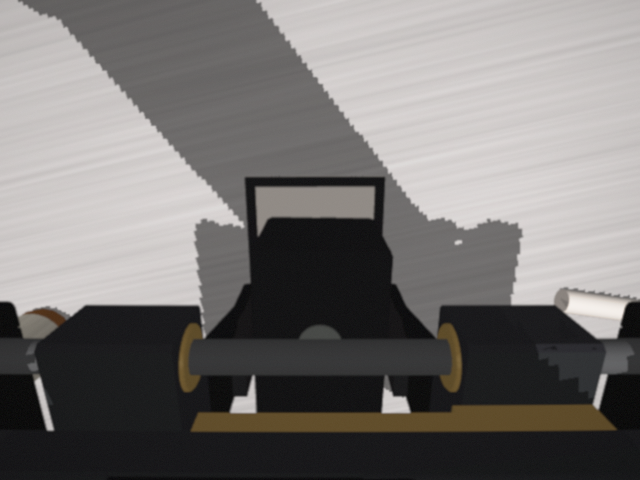

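```bash
python3 - <<'E'
import pickle
from h import *
o,w=pickle.load(open("w6.pkl","rb"));R,p=toolT(o)
print("rim",((atz(w,[(246,178),(384,178)],.007)-p)@R).round(4).tolist())
print("pack bottom edge",((atz(w,[(268,218),(378,218)],p[2]-.039)-p)@R).round(4).tolist(),"top edge",((atz(w,[(251,255),(391,255)],p[2]+.011)-p)@R).round(4).tolist())
E
```

```text
rim [[0.0504, -0.0384, 0.076], [0.0504, 0.0364, 0.0761]]
pack bottom edge [[0.0373, -0.0223, 0.0389], [0.0373, 0.0284, 0.039]] top edge [[0.0367, -0.0219, -0.0111], [0.0367, 0.0258, -0.011]]
```

```bash
python3 -m creep '[{"tx":0.0005,"ty":-0.002,"tz":0.025,"rx":0,"ry":0,"rz":0},{"tx":0,"ty":0,"tz":0.012,"rx":0,"ry":0,"rz":0},{"tx":0,"ty":0,"tz":0.003,"rx":0,"ry":0,"rz":0},{"tx":0,"ty":0,"tz":0,"rx":0,"ry":0,"rz":0},{"tx":0,"ty":0,"tz":0,"rx":0,"ry":0,"rz":0}]'; python3 -m creep '[{"tx":0,"ty":0,"tz":0,"rx":0,"ry":0,"rz":0},{"tx":0,"ty":0,"tz":0,"rx":0,"ry":0,"rz":0},{"tx":0,"ty":0,"tz":0,"rx":0,"ry":0,"rz":0},{"tx":0,"ty":0,"tz":0,"rx":0,"ry":0,"rz":0}]' 0.075; python3 snap.py w7
```

```text
time_s: 7.48
tool_pos: [0.4252, 0.2309, 0.0423]
tool_rot: [179.9, 0.1, 167.4]
force: [-0.1, -0.6, -1.5]
grip_width: 0.0501
time_s: 7.98
tool_pos: [0.4246, 0.2306, 0.0416]
tool_rot: [180.0, 0.0, 167.4]
force: [0.2, 0.1, 0.3]
grip_width: 0.0735
7.975 [0.4246 0.2306 0.0416] [179.99   0.   167.44] [-51.6  10.6  21.5 119.4  -5.   50.7  50.2]
```

View pics/w7.png

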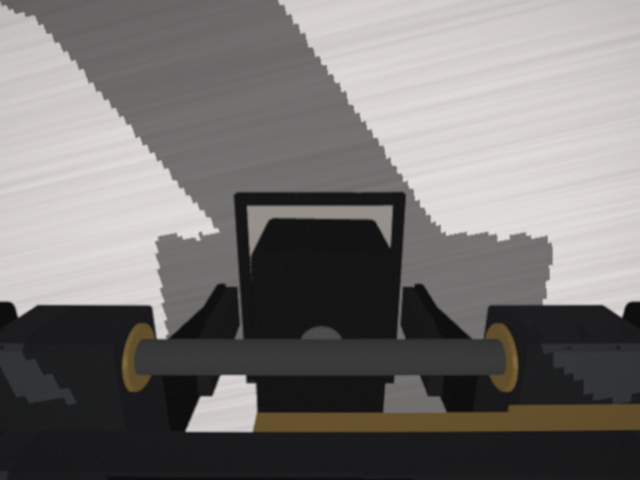

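Released: the pack is inside the tray, between rows 218 and 195. Going up and out for a check picture.

```bash
python3 -m creep '[{"tx":0,"ty":0,"tz":-0.02,"rx":0,"ry":0,"rz":0},{"tx":0,"ty":0,"tz":-0.05,"rx":0,"ry":0,"rz":0},{"tx":-0.03,"ty":0,"tz":-0.05,"rx":0,"ry":0,"rz":0},{"tx":-0.04,"ty":-0.02,"tz":-0.04,"rx":0,"ry":0,"rz":0},{"tx":-0.02,"ty":-0.02,"tz":-0.03,"rx":0,"ry":0,"rz":0}]'; python3 snap.py w8
```

```text
time_s: 8.65
tool_pos: [0.5057, 0.1707, 0.2338]
tool_rot: [179.9, 0.1, 167.4]
force: [-0.5, -0.3, 0.1]
grip_width: 0.0749
8.65 [0.5057 0.1707 0.2338] [1.7993e+02 1.5000e-01 1.6737e+02] [-47.    4.3  27.  101.8  -2.   74.1  57.8]
```

View pics/w8.png

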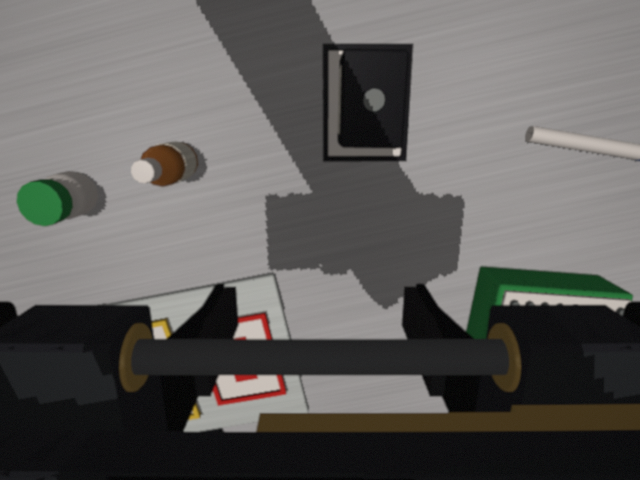

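```bash
python3 - <<'E'
import pickle
from h import *
o,w=pickle.load(open("w8.pkl","rb"))
print(atz(w,[(324,44),(413,44),(405,160),(323,160)],.007).mean(0), atz(w,[(374,99)],.054))
from cell import env
print(go(env.get_obs(),[.50,-.235,.30],163))
E
```

```text
[0.42458707 0.23248143 0.007     ] [[0.42241548 0.23347174 0.054     ]]
(array([-0.0816, -0.3937, -0.0629]), array([0.19, 0.47, 4.08]))
```

The spent pack is seated within about 2.5 mm of the tray centre. On to the stack, with two views on the way.

```bash
python3 -m creep '[{"tx":-0.0083,"ty":-0.052,"tz":-0.011,"rx":0,"ry":0,"rz":0},{"tx":-0.0083,"ty":-0.052,"tz":-0.011,"rx":0,"ry":0,"rz":0},{"tx":-0.0083,"ty":-0.052,"tz":-0.011,"rx":0,"ry":0,"rz":0},{"tx":-0.0083,"ty":-0.052,"tz":-0.011,"rx":0,"ry":0,"rz":0},{"tx":-0.0083,"ty":-0.052,"tz":-0.011,"rx":0,"ry":0,"rz":0},{"tx":-0.0083,"ty":-0.052,"tz":-0.011,"rx":0,"ry":0,"rz":4.4},{"tx":0,"ty":0,"tz":0,"rx":0,"ry":0,"rz":0},{"tx":0,"ty":0,"tz":0,"rx":0,"ry":0,"rz":0}]' ; python3 snap.py w9;  python3 -m creep '[{"tx":-0.0083,"ty":-0.052,"tz":0,"rx":0,"ry":0,"rz":0},{"tx":-0.0083,"ty":-0.052,"tz":0,"rx":0,"ry":0,"rz":0},{"tx":0,"ty":0,"tz":0,"rx":0,"ry":0,"rz":0},{"tx":0,"ty":0,"tz":0,"rx":0,"ry":0,"rz":0}]'; python3 snap.py w10
```

```text
time_s: 9.7
tool_pos: [0.4844, -0.1426, 0.2971]
tool_rot: [180.0, -0.0, 163.1]
force: [-0.2, 0.8, 0.4]
grip_width: 0.0749
9.7 [ 0.4844 -0.1426  0.2971] [ 1.7996e+02 -4.0000e-02  1.6306e+02] [-31.1  -2.4  43.7 100.2   1.6  81.5  85.4]
time_s: 10.25
tool_pos: [0.4706, -0.2458, 0.297]
tool_rot: [180.0, -0.1, 163.2]
force: [0.5, -0.4, 0.2]
grip_width: 0.0748
10.25 [ 0.4706 -0.2458  0.297 ] [ 1.7996e+02 -6.0000e-02  1.6317e+02] [-24.6   2.3  51.3  97.2  -1.9  81.5 100.1]
```

View pics/w9.png

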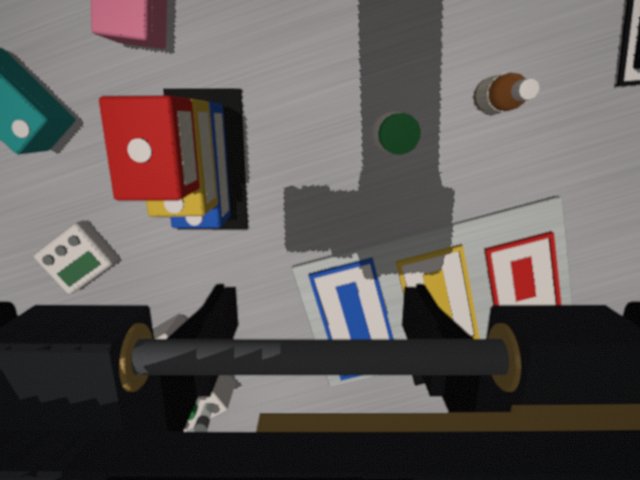

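View pics/w10.png

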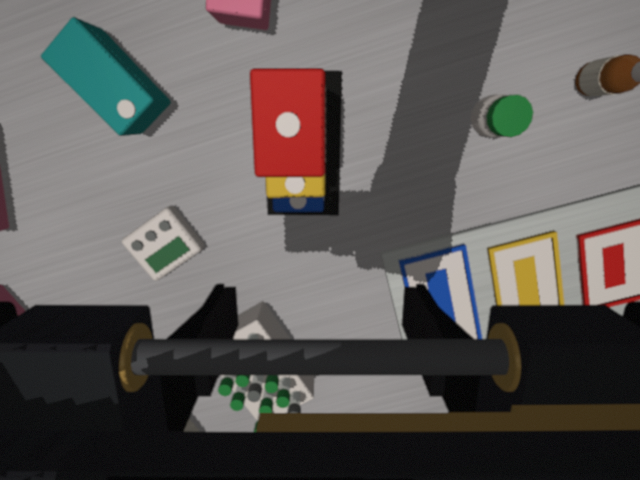

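Both views show the stack, with the red cap at (140,151) in one and (288,124) in the other. Close crops next.

```bash
python3 - <<'E'
import pickle
from h import *
for n in("w9","w10"):
    o,w=pickle.load(open(n+".pkl","rb"))
    x0=(90,80) if n=="w9" else (235,55)
    crop(w,*x0,165,160,3.6 ,f"pics/{n}c.png")
E
```

```text
(no output)
```

View pics/w9c.png

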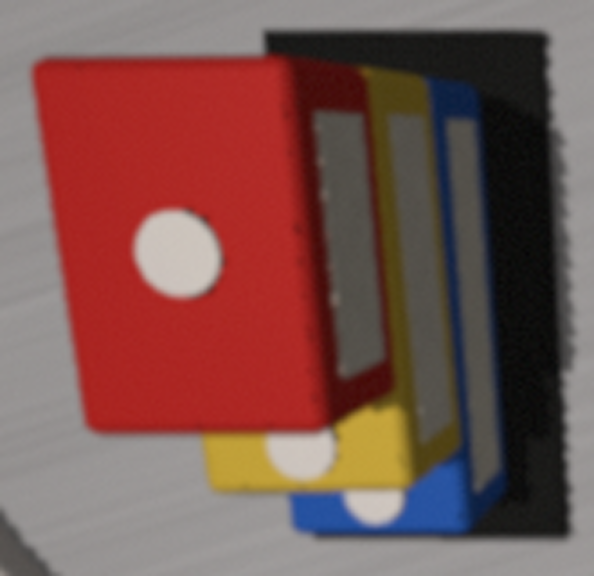

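View pics/w10c.png

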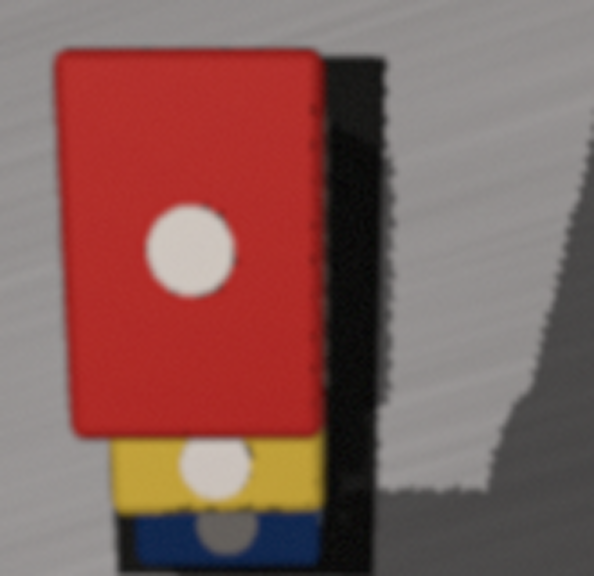

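```bash
python3 - <<'E'
import pickle
from h import *
o9,a=pickle.load(open("w9.pkl","rb"));o,b=pickle.load(open("w10.pkl","rb"))
f=lambda x,y:(90+x/3.6-.36,80+y/3.6-.36); g=lambda x,y:(235+x/3.6-.36,55+y/3.6-.36)
P={"cap":((178,253),(190,250)),"ul":((33,60),(55,50)),"ur":((288,58),(322,50)),"lr":((328,432),(323,436)),"ll":((88,432),(74,438)),
"ycap bottom":((303,482),(216,502)),"y lr":((412,490),(323,514)),"y ll":((210,490),(114,514)),"b lr":((468,532),(319,566)),"b ll":((295,530),(137,566))}
X={}
for k,(u,v) in P.items():
    x,e=tri([a,b],[f(*u),g(*v)]);X[k]=x;print(k,x.round(4),np.round(e,4))
for c,h in((a,f),(b,g)):
    q=atz(c,[h(*P[k][0 if c is a else 1]) for k in("ul","ur","lr","ll")],.156);l=q[0]+q[1]-q[2]-q[3];print("red",q.mean(0),np.degrees(np.arctan2(l[1],l[0])),[np.linalg.norm(q[i]-q[(i+1)%4]).round(4) for i in range(4)])
    print(atz(c,[h(*P["cap"][0 if c is a else 1])],.157))
    for z,n in((.106,"y"),(.056,"b")):
        q=atz(c,[h(*P[n+" lr"][0 if c is a else 1]),h(*P[n+" ll"][0 if c is a else 1])],z);print(n,"end",q.mean(0))
print(go(o,[.40,-.22,.25],163))
E
```

```text
cap [ 0.3901 -0.2426  0.1573] [0. 0.]
ul [ 0.3494 -0.2555  0.1539] [0. 0.]
ur [ 0.3637 -0.2088  0.1561] [0.0001 0.0001]
lr [ 0.4309 -0.2287  0.1568] [0.0001 0.0001]
ll [ 0.4171 -0.2756  0.1552] [0.0002 0.0002]
ycap bottom [ 0.4445 -0.2581  0.1092] [0.0001 0.0001]
y lr [ 0.4546 -0.2353  0.1064] [0.0005 0.0005]
y ll [ 0.4407 -0.2825  0.1042] [0.0005 0.0005]
b lr [ 0.4773 -0.2426  0.057 ] [0.0005 0.0005]
b ll [ 0.4639 -0.2911  0.0505] [0.0007 0.0007]
red [ 0.39031319 -0.24191379  0.156     ] 163.09833946744237 [np.float64(0.0477), np.float64(0.0704), np.float64(0.0482), np.float64(0.0702)]
[[ 0.39013183 -0.24276931  0.157     ]]
y end [ 0.44708373 -0.25841536  0.106     ]
b end [ 0.46966207 -0.26564281  0.056     ]
red [ 0.39040651 -0.24210402  0.156     ] 163.38955180705904 [np.float64(0.0485), np.float64(0.07), np.float64(0.0488), np.float64(0.0704)]
[[ 0.39013499 -0.2426492   0.157     ]]
y end [ 0.4480142  -0.25880969  0.106     ]
b end [ 0.47075838 -0.26648077  0.056     ]
(array([0.075 , 0.0043, 0.047 ]), array([ 0.04, -0.06,  0.17]))
```

Red: centre (0.3903, -0.2424, 0.131), yaw -16.8°, cap at z 0.157 by triangulation. Yellow's and blue's ends agree with that. Approaching.

```bash
python3 -m creep '[{"tx":0.039,"ty":-0.01,"tz":0,"rx":0,"ry":0,"rz":0},{"tx":0.039,"ty":-0.01,"tz":0.02,"rx":0,"ry":0,"rz":0},{"tx":0,"ty":0,"tz":0.05,"rx":0,"ry":0,"rz":0},{"tx":0,"ty":0,"tz":0.027,"rx":0,"ry":0,"rz":0},{"tx":0,"ty":0,"tz":0,"rx":0,"ry":0,"rz":0},{"tx":0,"ty":0,"tz":0,"rx":0,"ry":0,"rz":0}]'; python3 snap.py w11
```

```text
time_s: 11.05
tool_pos: [0.3907, -0.2436, 0.2017]
tool_rot: [-180.0, 0.1, 163.1]
force: [-0.7, -0.3, 0.2]
grip_width: 0.075
11.05 [ 0.3907 -0.2436  0.2017] [-1.7999e+02  8.0000e-02  1.6315e+02] [-25.9  -7.9  51.5 114.    6.6  71.   96.4]
```

View pics/w11.png

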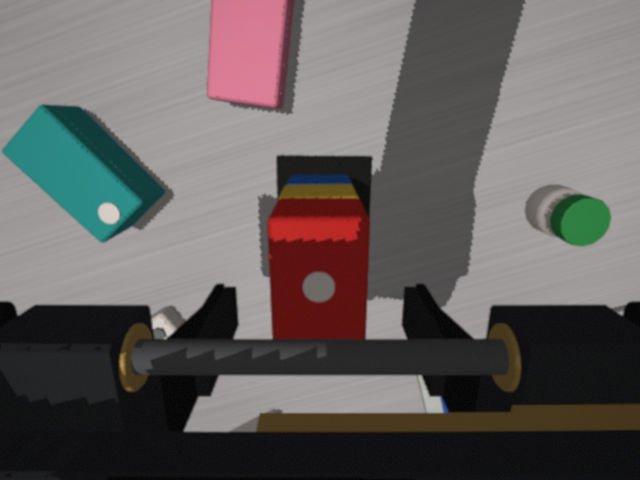

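Red is centred between the fingers, with its cap at (319,287). Down to TCP 0.143 and grip.

```bash
python3 -m creep '[{"tx":0,"ty":0.001,"tz":0.035,"rx":0,"ry":0,"rz":0},{"tx":0,"ty":0,"tz":0.0235,"rx":0,"ry":0,"rz":0},{"tx":0,"ty":0,"tz":0,"rx":0,"ry":0,"rz":0},{"tx":0,"ty":0,"tz":0,"rx":0,"ry":0,"rz":0}]'; python3 -m creep '[{"tx":0,"ty":0,"tz":0,"rx":0,"ry":0,"rz":0},{"tx":0,"ty":0,"tz":0,"rx":0,"ry":0,"rz":0},{"tx":0,"ty":0,"tz":0,"rx":0,"ry":0,"rz":0},{"tx":0,"ty":0,"tz":0,"rx":0,"ry":0,"rz":0},{"tx":0,"ty":0,"tz":0,"rx":0,"ry":0,"rz":0}]' 0.03 30
```

```text
time_s: 11.6
tool_pos: [0.391, -0.2436, 0.1435]
tool_rot: [-180.0, 0.1, 163.0]
force: [0.8, 0.2, 1.0]
grip_width: 0.0749
time_s: 12.22
tool_pos: [0.39, -0.2433, 0.1423]
tool_rot: [180.0, 0.0, 163.0]
force: [-1.0, 0.3, 2.3]
grip_width: 0.0496
```

```bash
python3 -m creep '[{"tx":0,"ty":0,"tz":-0.01,"rx":0,"ry":0,"rz":0},{"tx":0,"ty":0,"tz":-0.02,"rx":0,"ry":0,"rz":0},{"tx":0,"ty":0,"tz":-0.03,"rx":0,"ry":0,"rz":0},{"tx":0,"ty":0,"tz":0,"rx":0,"ry":0,"rz":0}]'; python3 snap.py w12
```

```text
time_s: 12.72
tool_pos: [0.3912, -0.2438, 0.2041]
tool_rot: [179.9, 0.3, 163.0]
force: [-0.5, 0.3, -1.6]
grip_width: 0.0497
12.725 [ 0.3912 -0.2438  0.2041] [179.95   0.26 163.04] [-26.4  -8.3  51.8 113.8   6.8  71.2  96. ]
```

View pics/w12.png

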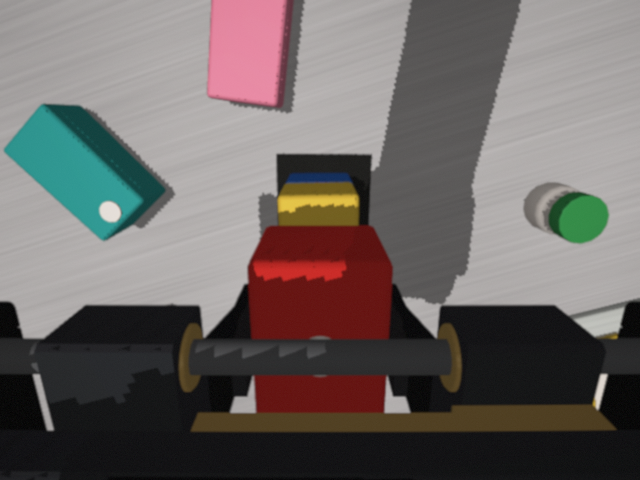

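Red came up alone and the yellow pack stayed put, its edge at (318,200). On to the red dock.

```bash
python3 -m creep '[{"tx":-0.0195,"ty":0.045,"tz":0,"rx":0,"ry":0,"rz":0},{"tx":-0.0195,"ty":0.045,"tz":0,"rx":0,"ry":0,"rz":0},{"tx":-0.0195,"ty":0.045,"tz":0,"rx":0,"ry":0,"rz":0},{"tx":-0.0195,"ty":0.045,"tz":0,"rx":0,"ry":0,"rz":0},{"tx":-0.0195,"ty":0.045,"tz":0,"rx":0,"ry":0,"rz":0},{"tx":-0.0195,"ty":0.045,"tz":0,"rx":0,"ry":0,"rz":0},{"tx":-0.0195,"ty":0.045,"tz":0,"rx":0,"ry":0,"rz":0},{"tx":-0.0195,"ty":0.045,"tz":0,"rx":0,"ry":0,"rz":0},{"tx":0,"ty":0,"tz":0,"rx":0,"ry":0,"rz":-7.9},{"tx":0,"ty":0,"tz":0,"rx":0,"ry":0,"rz":-7.9},{"tx":0,"ty":0,"tz":0.05,"rx":0,"ry":0,"rz":0},{"tx":0,"ty":0,"tz":0.05,"rx":0,"ry":0,"rz":0},{"tx":0,"ty":0,"tz":0,"rx":0,"ry":0,"rz":0},{"tx":0,"ty":0,"tz":0,"rx":0,"ry":0,"rz":0}]'; python3 snap.py w13
```

```text
time_s: 14.52
tool_pos: [0.6448, 0.0553, 0.103]
tool_rot: [-180.0, 0.1, 178.8]
force: [-0.1, 0.1, -0.4]
grip_width: 0.0497
14.525 [0.6448 0.0553 0.103 ] [-1.7998e+02  6.0000e-02  1.7881e+02] [-34.1  26.8  34.6  94.1 -16.5  64.2  93.7]
```

View pics/w13.png

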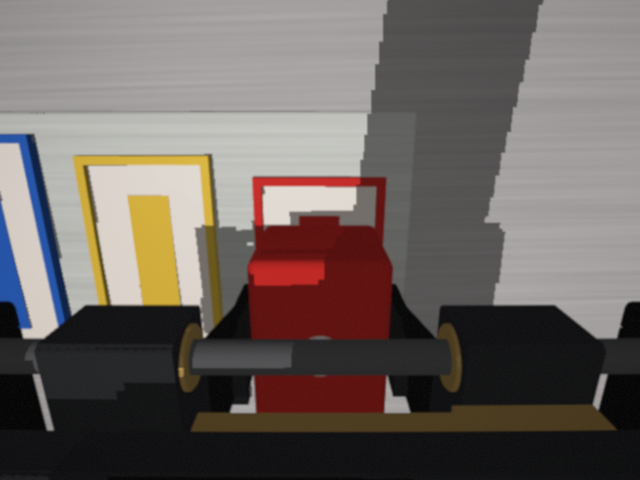

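```bash
cat > chk.py <<'E'
import sys,pickle,json
from h import *
o,w=pickle.load(open(sys.argv[1]+".pkl","rb"));R,p=toolT(o);a=json.loads(sys.argv[2])
for z,uv in a:
    q=(atz(w,uv,z if z<.5 else p[2]-(z-1))-p)@R; print(q[:,:2].round(4).tolist(),"mean",q.mean(0)[:2].round(4))
E
python3 chk.py w13 '[[0.017,[[252,178],[386,178]]],[1.0363,[[267,227],[377,227]]],[0.9863,[[250,266],[391,266]]]]'
```

```text
[[0.0487, -0.0369], [0.0486, 0.0391]] mean [0.0486 0.0011]
[[0.0334, -0.0226], [0.0334, 0.0277]] mean [0.0334 0.0025]
[[0.0334, -0.022], [0.0334, 0.0254]] mean [0.0334 0.0017]
```

```bash
python3 -m creep '[{"tx":0.002,"ty":-0.001,"tz":0.03,"rx":0,"ry":0,"rz":0},{"tx":0,"ty":0,"tz":0.018,"rx":0,"ry":0,"rz":0},{"tx":0,"ty":0,"tz":0.005,"rx":0,"ry":0,"rz":0},{"tx":0,"ty":0,"tz":0,"rx":0,"ry":0,"rz":0},{"tx":0,"ty":0,"tz":0,"rx":0,"ry":0,"rz":0}]'; python3 -m creep '[{"tx":0,"ty":0,"tz":0,"rx":0,"ry":0,"rz":0},{"tx":0,"ty":0,"tz":0,"rx":0,"ry":0,"rz":0},{"tx":0,"ty":0,"tz":0,"rx":0,"ry":0,"rz":0},{"tx":0,"ty":0,"tz":0,"rx":0,"ry":0,"rz":0}]' 0.075; python3 -m creep '[{"tx":0,"ty":0,"tz":-0.02,"rx":0,"ry":0,"rz":0},{"tx":0,"ty":0,"tz":-0.05,"rx":0,"ry":0,"rz":0},{"tx":-0.03,"ty":0,"tz":-0.05,"rx":0,"ry":0,"rz":0},{"tx":-0.04,"ty":-0.03,"tz":-0.05,"rx":0,"ry":0,"rz":0},{"tx":0,"ty":0,"tz":0,"rx":0,"ry":0,"rz":0}]'; python3 snap.py w14
```

```text
time_s: 15.2
tool_pos: [0.6429, 0.0547, 0.05]
tool_rot: [180.0, 0.1, 178.8]
force: [0.3, -1.0, -1.5]
grip_width: 0.0498
time_s: 15.7
tool_pos: [0.6422, 0.0547, 0.0492]
tool_rot: [180.0, 0.0, 178.8]
force: [0.0, 0.1, 0.4]
grip_width: 0.0738
time_s: 16.32
tool_pos: [0.7108, 0.0224, 0.2199]
tool_rot: [-179.9, 0.6, 178.6]
force: [-0.8, 0.0, 0.2]
grip_width: 0.0751
16.325 [0.7108 0.0224 0.2199] [-179.86    0.62  178.59] [-28.8  29.3  36.3  77.1 -17.1  78.5  95.7]
```

View pics/w14.png

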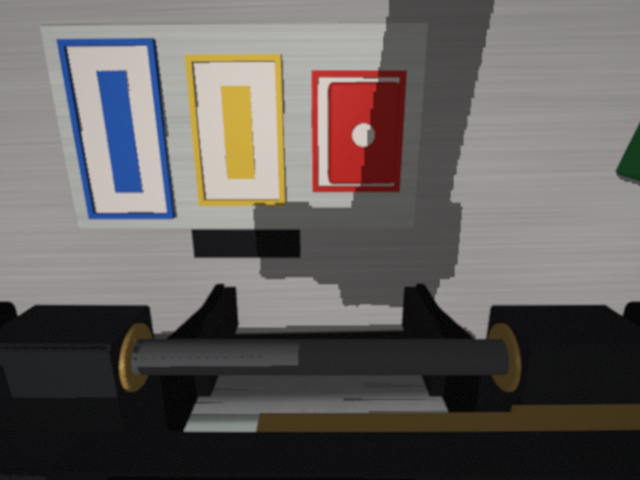

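```bash
python3 - <<'E'
import pickle
from h import *
o,w=pickle.load(open("w14.pkl","rb"))
for n,c in(("red",[(312,71),(406,71),(401,191),(313,191)]),("yel",[(186,55),(281,55),(285,204),(199,206)]),("blu",[(58,39),(155,39),(174,216),(89,218)])):
    print(n,atz(w,c,.017).mean(0))
print("cap",atz(w,[(363,135)],.064))
E
```

```text
red [0.6448848  0.05700799 0.017     ]
yel [ 0.64269133 -0.04315434  0.017     ]
blu [ 0.63958731 -0.14247998  0.017     ]
cap [[0.64373148 0.05636826 0.064     ]]
```

Red's cap is within 1.5 mm of its dock centre. The yellow dock measures (0.6426, -0.0433) and blue (0.640, -0.1428). Back to the stack.

```bash
python3 -m creep '[{"tx":0.0348,"ty":-0.0416,"tz":-0.0043,"rx":0,"ry":0,"rz":0},{"tx":0.0348,"ty":-0.0416,"tz":-0.0043,"rx":0,"ry":0,"rz":0},{"tx":0.0348,"ty":-0.0416,"tz":-0.0043,"rx":0,"ry":0,"rz":0},{"tx":0.0348,"ty":-0.0416,"tz":-0.0043,"rx":0,"ry":0,"rz":0},{"tx":0.0348,"ty":-0.0416,"tz":-0.0043,"rx":0,"ry":0,"rz":0},{"tx":0.0348,"ty":-0.0416,"tz":-0.0043,"rx":0,"ry":0,"rz":0},{"tx":0.0348,"ty":-0.0416,"tz":-0.0043,"rx":0,"ry":0,"rz":0},{"tx":0,"ty":0,"tz":0,"rx":0,"ry":0,"rz":7.75},{"tx":0,"ty":0,"tz":0,"rx":0,"ry":0,"rz":7.75},{"tx":0,"ty":0,"tz":0,"rx":0,"ry":0,"rz":0},{"tx":0,"ty":0,"tz":0,"rx":0,"ry":0,"rz":0}]'; python3 snap.py w15
```

```text
time_s: 17.75
tool_pos: [0.4572, -0.2585, 0.2429]
tool_rot: [180.0, -0.1, 163.5]
force: [-0.1, 0.2, 0.1]
grip_width: 0.075
17.75 [ 0.4572 -0.2585  0.2429] [ 1.7997e+02 -6.0000e-02  1.6352e+02] [-19.6   3.3  48.4 102.6  -2.5  75.3 102.9]
```

View pics/w15.png

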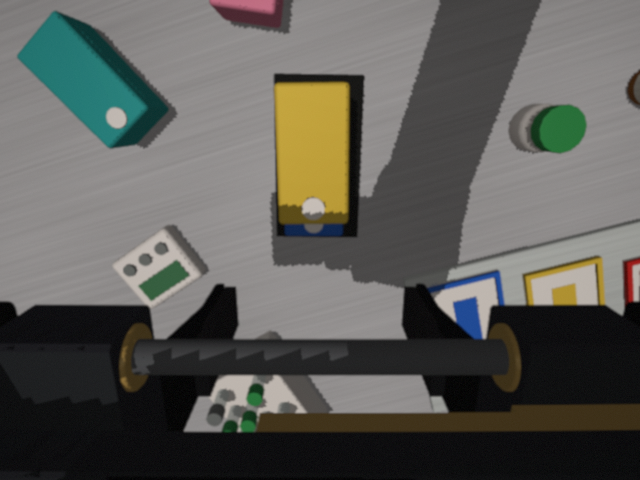

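```bash
python3 - <<'E'
import pickle
from h import *
o,w=pickle.load(open("w15.pkl","rb"))
q=atz(w,[(275,83),(349,82),(348.5,222.5),(278,223.5)],.106);l=q[2]+q[3]-q[0]-q[1]
print(q.mean(0),np.degrees(np.arctan2(l[1],l[0])),np.linalg.norm(l)/2,atz(w,[(313,208)],.107))
print(go(o,[*q.mean(0)[:2],.15],163))
E
```

```text
[ 0.40179623 -0.24552305  0.106     ] -16.282951959442705 0.0943949524380758 [[ 0.43630866 -0.25566099  0.107     ]]
(array([ 0.0567, -0.0033,  0.0929]), array([ 0.03, -0.06,  0.52]))
```

Yellow's centre is (0.4018, -0.2455), 1 mm or less from the prediction. Going over and down.

```bash
python3 -m creep '[{"tx":0.0285,"ty":-0.0017,"tz":0,"rx":0,"ry":0,"rz":0.3},{"tx":0.0285,"ty":-0.0017,"tz":0.01,"rx":0,"ry":0,"rz":0},{"tx":0,"ty":0,"tz":0.05,"rx":0,"ry":0,"rz":0},{"tx":0,"ty":0,"tz":0.03,"rx":0,"ry":0,"rz":0},{"tx":0,"ty":0,"tz":0,"rx":0,"ry":0,"rz":0},{"tx":0,"ty":0,"tz":0,"rx":0,"ry":0,"rz":0}]'; python3 snap.py w16
```

```text
time_s: 18.55
tool_pos: [0.4026, -0.2465, 0.1544]
tool_rot: [-180.0, 0.1, 163.1]
force: [0.1, -1.0, -0.1]
grip_width: 0.0751
18.55 [ 0.4026 -0.2465  0.1544] [-1.7998e+02  7.0000e-02  1.6307e+02] [-20.7  -0.9  49.2 115.9   0.8  64.7 101.3]
```

View pics/w16.png

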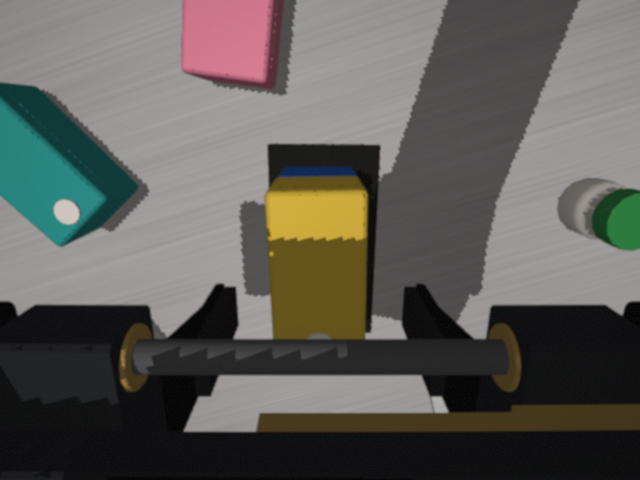

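Yellow is centred at column 318, aligned and clear. Down 61 mm and grip.

```bash
python3 -m creep '[{"tx":0,"ty":0.001,"tz":0.035,"rx":0,"ry":0,"rz":0},{"tx":0,"ty":0,"tz":0.026,"rx":0,"ry":0,"rz":0},{"tx":0,"ty":0,"tz":0,"rx":0,"ry":0,"rz":0},{"tx":0,"ty":0,"tz":0,"rx":0,"ry":0,"rz":0}]'; python3 -m creep '[{"tx":0,"ty":0,"tz":0,"rx":0,"ry":0,"rz":0},{"tx":0,"ty":0,"tz":0,"rx":0,"ry":0,"rz":0},{"tx":0,"ty":0,"tz":0,"rx":0,"ry":0,"rz":0},{"tx":0,"ty":0,"tz":0,"rx":0,"ry":0,"rz":0},{"tx":0,"ty":0,"tz":0,"rx":0,"ry":0,"rz":0}]' 0.03 35;  python3 -m creep '[{"tx":0,"ty":0,"tz":-0.01,"rx":0,"ry":0,"rz":0},{"tx":0,"ty":0,"tz":-0.02,"rx":0,"ry":0,"rz":0},{"tx":0,"ty":0,"tz":-0.04,"rx":0,"ry":0,"rz":0},{"tx":0,"ty":0,"tz":-0.04,"rx":0,"ry":0,"rz":0},{"tx":0,"ty":0,"tz":0,"rx":0,"ry":0,"rz":0}]'; python3 snap.py w17
```

```text
time_s: 19.1
tool_pos: [0.4033, -0.2458, 0.0939]
tool_rot: [-180.0, 0.1, 163.0]
force: [0.3, 0.4, 0.9]
grip_width: 0.0751
time_s: 19.73
tool_pos: [0.4023, -0.2457, 0.0928]
tool_rot: [-180.0, 0.0, 163.0]
force: [-1.4, -1.9, 5.7]
grip_width: 0.0498
time_s: 20.35
tool_pos: [0.4039, -0.2456, 0.205]
tool_rot: [179.9, 0.3, 163.1]
force: [0.3, -0.4, -2.8]
grip_width: 0.0498
20.35 [ 0.4039 -0.2456  0.205 ] [179.91   0.33 163.06] [-22.3  -5.2  48.8 112.4   4.   70.8  98.1]
```

View pics/w17.png

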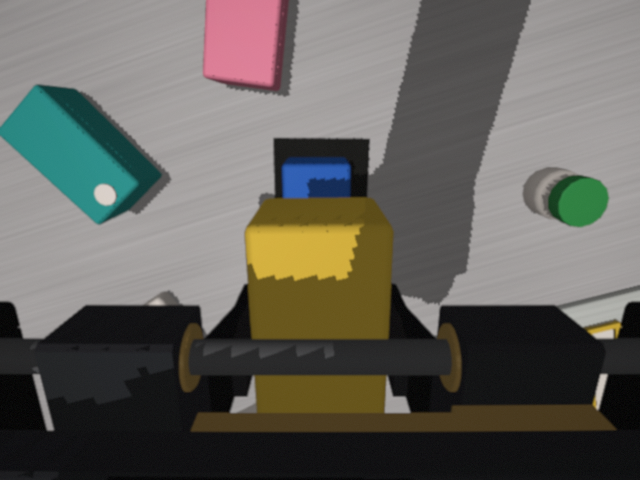

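```bash
python3 -m creep '[{"tx":-0.0284,"ty":0.0439,"tz":0,"rx":0,"ry":0,"rz":0},{"tx":-0.0284,"ty":0.0439,"tz":0,"rx":0,"ry":0,"rz":0},{"tx":-0.0284,"ty":0.0439,"tz":0,"rx":0,"ry":0,"rz":0},{"tx":-0.0284,"ty":0.0439,"tz":0,"rx":0,"ry":0,"rz":0},{"tx":-0.0284,"ty":0.0439,"tz":0,"rx":0,"ry":0,"rz":0},{"tx":-0.0284,"ty":0.0439,"tz":0,"rx":0,"ry":0,"rz":0},{"tx":0,"ty":0,"tz":0,"rx":0,"ry":0,"rz":-7.9},{"tx":0,"ty":0,"tz":0,"rx":0,"ry":0,"rz":-7.9},{"tx":0,"ty":0,"tz":0.05,"rx":0,"ry":0,"rz":0},{"tx":0,"ty":0,"tz":0.05,"rx":0,"ry":0,"rz":0},{"tx":0,"ty":0,"tz":0,"rx":0,"ry":0,"rz":0},{"tx":0,"ty":0,"tz":0,"rx":0,"ry":0,"rz":0}]'; python3 snap.py w18
```

```text
time_s: 21.9
tool_pos: [0.6424, -0.0432, 0.1029]
tool_rot: [-180.0, 0.0, 178.8]
force: [0.0, 0.2, -0.9]
grip_width: 0.0497
21.9 [ 0.6424 -0.0432  0.1029] [-1.7997e+02  2.0000e-02  1.7882e+02] [-26.   26.6  35.3  94.6 -16.7  64.1 102.6]
```

View pics/w18.png

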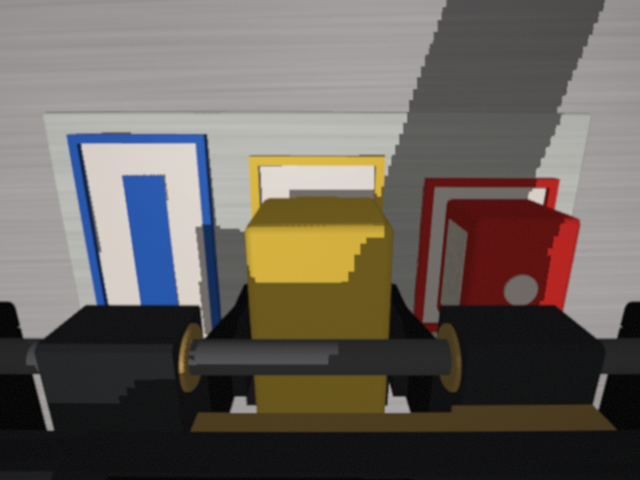

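```bash
python3 chk.py w18 '[[0.017,[[249,156],[385,156]]],[1.0368,[[263,199],[378,199]]],[0.9868,[[247,229],[391,229]]]]'
```

```text
[[0.061, -0.0379], [0.0609, 0.0379]] mean [ 0.0609 -0.    ]
[[0.0463, -0.024], [0.0463, 0.0276]] mean [0.0463 0.0018]
[[0.0462, -0.0224], [0.0462, 0.0248]] mean [0.0462 0.0012]
```

```bash
python3 -m creep '[{"tx":0.0015,"ty":-0.001,"tz":0.03,"rx":0,"ry":0,"rz":0},{"tx":0,"ty":0,"tz":0.018,"rx":0,"ry":0,"rz":0},{"tx":0,"ty":0,"tz":0.0045,"rx":0,"ry":0,"rz":0},{"tx":0,"ty":0,"tz":0,"rx":0,"ry":0,"rz":0},{"tx":0,"ty":0,"tz":0,"rx":0,"ry":0,"rz":0}]'; python3 -m creep '[{"tx":0,"ty":0,"tz":0,"rx":0,"ry":0,"rz":0},{"tx":0,"ty":0,"tz":0,"rx":0,"ry":0,"rz":0},{"tx":0,"ty":0,"tz":0,"rx":0,"ry":0,"rz":0},{"tx":0,"ty":0,"tz":0,"rx":0,"ry":0,"rz":0}]' 0.075; python3 -m creep '[{"tx":0,"ty":0,"tz":-0.02,"rx":0,"ry":0,"rz":0},{"tx":0,"ty":0,"tz":-0.05,"rx":0,"ry":0,"rz":0},{"tx":-0.03,"ty":0,"tz":-0.05,"rx":0,"ry":0,"rz":0},{"tx":-0.04,"ty":0,"tz":-0.05,"rx":0,"ry":0,"rz":0},{"tx":0,"ty":0,"tz":0,"rx":0,"ry":0,"rz":0}]'; python3 snap.py w19
```

```text
time_s: 22.58
tool_pos: [0.6414, -0.044, 0.0509]
tool_rot: [180.0, 0.1, 178.8]
force: [1.2, -0.5, -2.7]
grip_width: 0.0502
time_s: 23.08
tool_pos: [0.6406, -0.0439, 0.05]
tool_rot: [180.0, 0.0, 178.8]
force: [-0.3, -0.7, 0.3]
grip_width: 0.0736
time_s: 23.7
tool_pos: [0.714, -0.0457, 0.2255]
tool_rot: [-179.9, 0.7, 178.9]
force: [-0.2, 0.2, 0.0]
grip_width: 0.0751
23.7 [ 0.714  -0.0457  0.2255] [-179.93    0.66  178.89] [-23.   29.6  36.3  75.9 -17.3  79.2 101.6]
```

View pics/w19.png

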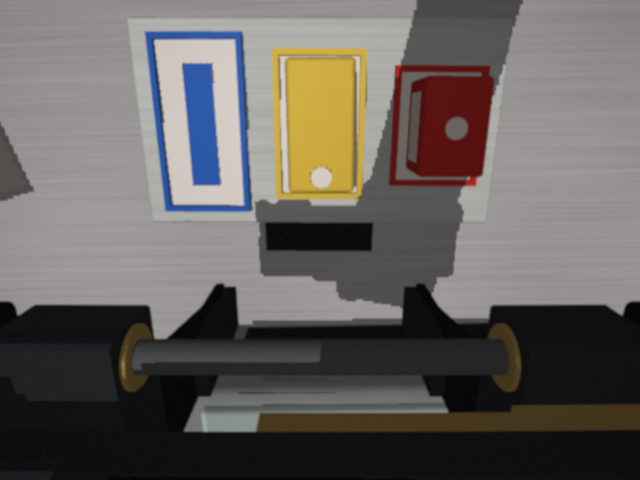

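```bash
python3 - <<'E'
import pickle
from h import *
o,w=pickle.load(open("w19.pkl","rb"))
print(atz(w,[(285,56),(354,56),(357,194),(289,194)],.063).mean(0),atz(w,[(273,49),(367,49),(361,199),(278,198)],.017).mean(0))
print("blue",atz(w,[(147,32),(242,32),(251,210),(168,211)],.017).mean(0))
E
python3 -m creep '[{"tx":0.04,"ty":-0.0373,"tz":0,"rx":0,"ry":0,"rz":0},{"tx":0.04,"ty":-0.0373,"tz":0,"rx":0,"ry":0,"rz":0},{"tx":0.04,"ty":-0.0373,"tz":0,"rx":0,"ry":0,"rz":0},{"tx":0.04,"ty":-0.0373,"tz":0,"rx":0,"ry":0,"rz":0},{"tx":0.04,"ty":-0.0373,"tz":0,"rx":0,"ry":0,"rz":0},{"tx":0.04,"ty":-0.0373,"tz":0,"rx":0,"ry":0,"rz":0},{"tx":0,"ty":0,"tz":0,"rx":0,"ry":0,"rz":7.8},{"tx":0,"ty":0,"tz":0,"rx":0,"ry":0,"rz":7.8},{"tx":0,"ty":0,"tz":0,"rx":0,"ry":0,"rz":0},{"tx":0,"ty":0,"tz":0,"rx":0,"ry":0,"rz":0}]'; python3 snap.py w20
```

```text
[ 0.64193753 -0.0418      0.063     ] [ 0.6429333  -0.04302705  0.017     ]
blue [ 0.64015983 -0.14211543  0.017     ]
time_s: 25.0
tool_pos: [0.4644, -0.2637, 0.2181]
tool_rot: [180.0, -0.1, 163.4]
force: [-0.7, 0.3, -1.0]
grip_width: 0.0747
25.0 [ 0.4644 -0.2637  0.2181] [ 1.7997e+02 -7.0000e-02  1.6338e+02] [-16.8   6.   46.8 103.3  -4.6  72.6 104.6]
```

View pics/w20.png

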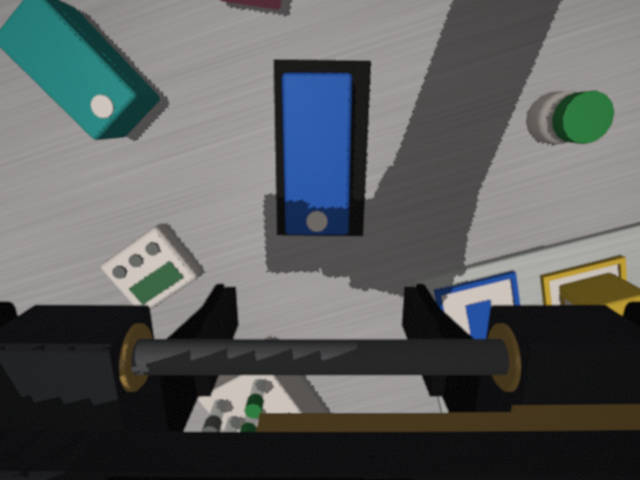

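Yellow is seated within 1.6 mm. Blue is now fully visible, with corners at about (282,72), (352,72), (350,235) and (285,235).

```bash
python3 - <<'E'
import pickle
from h import *
o,w=pickle.load(open("w20.pkl","rb"))
q=atz(w,[(281.5,72),(352.5,72),(350.5,235),(285,235.5)],.056);l=q[2]+q[3]-q[0]-q[1]
print(q.mean(0),np.degrees(np.arctan2(l[1],l[0])),np.linalg.norm(l)/2)
print(go(o,[*q.mean(0)[:2],.104],163))
E
```

```text
[ 0.41352713 -0.24867751  0.056     ] -16.478704596751584 0.12001092935884031
(array([ 0.0529, -0.0002,  0.1142]), array([ 0.03, -0.07,  0.38]))
```

```bash
python3 -m creep '[{"tx":0.026,"ty":0,"tz":0,"rx":0,"ry":0,"rz":0.3},{"tx":0.026,"ty":0,"tz":0.02,"rx":0,"ry":0,"rz":0},{"tx":0,"ty":0,"tz":0.05,"rx":0,"ry":0,"rz":0},{"tx":0,"ty":0,"tz":0.044,"rx":0,"ry":0,"rz":0},{"tx":0,"ty":0,"tz":0,"rx":0,"ry":0,"rz":0},{"tx":0,"ty":0,"tz":0,"rx":0,"ry":0,"rz":0}]'; python3 snap.py w21
```

```text
time_s: 25.8
tool_pos: [0.4161, -0.2497, 0.106]
tool_rot: [-180.0, 0.1, 163.0]
force: [0.4, -0.7, 0.2]
grip_width: 0.0749
25.8 [ 0.4161 -0.2497  0.106 ] [-1.7997e+02  9.0000e-02  1.6296e+02] [-17.1   6.3  47.6 117.   -5.4  58.7 106.1]
```

View pics/w21.png

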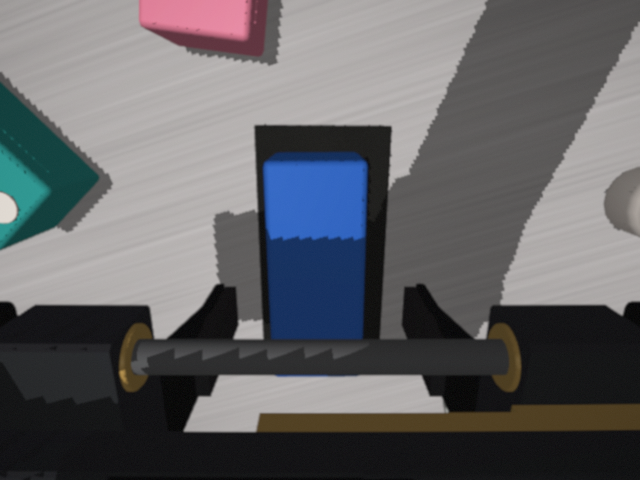

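```bash
python3 -m creep '[{"tx":0.0025,"ty":0,"tz":0.035,"rx":0,"ry":0,"rz":0},{"tx":0,"ty":0,"tz":0.028,"rx":0,"ry":0,"rz":0},{"tx":0,"ty":0,"tz":0,"rx":0,"ry":0,"rz":0},{"tx":0,"ty":0,"tz":0,"rx":0,"ry":0,"rz":0}]'; python3 -m creep '[{"tx":0,"ty":0,"tz":0,"rx":0,"ry":0,"rz":0},{"tx":0,"ty":0,"tz":0,"rx":0,"ry":0,"rz":0},{"tx":0,"ty":0,"tz":0,"rx":0,"ry":0,"rz":0},{"tx":0,"ty":0,"tz":0,"rx":0,"ry":0,"rz":0},{"tx":0,"ty":0,"tz":0,"rx":0,"ry":0,"rz":0}]' 0.03 40;  python3 -m creep '[{"tx":0,"ty":0,"tz":-0.01,"rx":0,"ry":0,"rz":0},{"tx":0,"ty":0,"tz":-0.03,"rx":0,"ry":0,"rz":0},{"tx":0,"ty":0,"tz":-0.05,"rx":0,"ry":0,"rz":0},{"tx":0,"ty":0,"tz":-0.05,"rx":0,"ry":0,"rz":0},{"tx":0,"ty":0,"tz":0,"rx":0,"ry":0,"rz":0}]'; python3 snap.py w22
```

```text
time_s: 26.35
tool_pos: [0.4143, -0.249, 0.0435]
tool_rot: [180.0, 0.2, 162.9]
force: [-0.1, 0.0, -0.0]
grip_width: 0.075
time_s: 26.98
tool_pos: [0.4131, -0.2489, 0.0421]
tool_rot: [-180.0, 0.0, 162.9]
force: [-0.9, -1.1, 4.9]
grip_width: 0.0498
time_s: 27.6
tool_pos: [0.4151, -0.2491, 0.1852]
tool_rot: [179.9, 0.4, 162.9]
force: [-0.1, 0.2, -3.2]
grip_width: 0.0496
27.6 [ 0.4151 -0.2491  0.1852] [179.9    0.43 162.95] [-20.6  -1.5  48.5 112.5   1.   68.1 100.5]
```

View pics/w22.png

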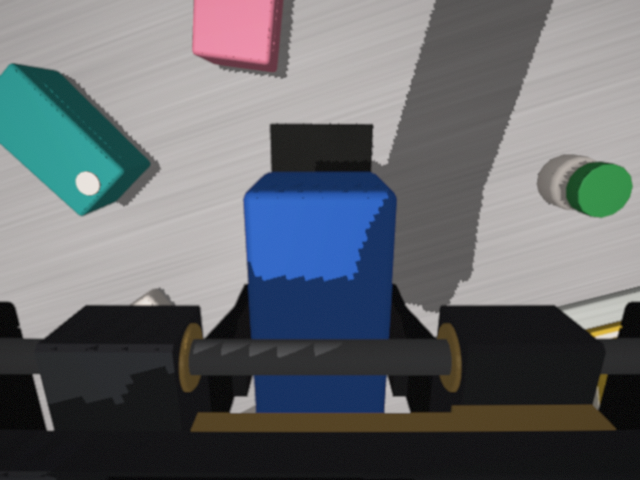

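```bash
python3 -m creep '[{"tx":-0.037,"ty":0.0336,"tz":0,"rx":0,"ry":0,"rz":0},{"tx":-0.037,"ty":0.0336,"tz":0,"rx":0,"ry":0,"rz":0},{"tx":-0.037,"ty":0.0336,"tz":0,"rx":0,"ry":0,"rz":0},{"tx":-0.037,"ty":0.0336,"tz":0,"rx":0,"ry":0,"rz":0},{"tx":-0.037,"ty":0.0336,"tz":0,"rx":0,"ry":0,"rz":0},{"tx":0,"ty":0,"tz":0,"rx":0,"ry":0,"rz":-7.95},{"tx":0,"ty":0,"tz":0,"rx":0,"ry":0,"rz":-7.95},{"tx":0,"ty":0,"tz":0.05,"rx":0,"ry":0,"rz":0},{"tx":0,"ty":0,"tz":0.03,"rx":0,"ry":0,"rz":0},{"tx":0,"ty":0,"tz":0,"rx":0,"ry":0,"rz":0},{"tx":0,"ty":0,"tz":0,"rx":0,"ry":0,"rz":0}]'; python3 snap.py w23
```

```text
time_s: 29.02
tool_pos: [0.6391, -0.1423, 0.1017]
tool_rot: [-180.0, -0.0, 178.8]
force: [-0.0, 0.3, -2.4]
grip_width: 0.0496
29.025 [ 0.6391 -0.1423  0.1017] [-1.7998e+02 -2.0000e-02  1.7881e+02] [-18.4  28.6  37.6  93.  -18.8  64.9 112.7]
```

View pics/w23.png

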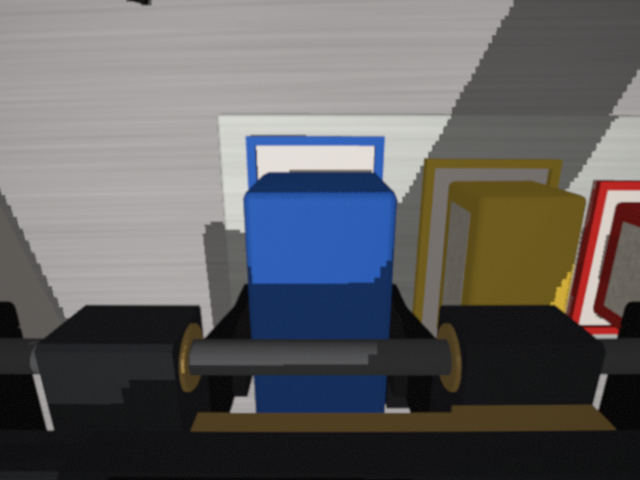

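```bash
python3 chk.py w23 '[[0.017,[[247,136],[384,136]]],[1.0361,[[261,174],[380,174]]],[0.9861,[[245,197],[395,197]]]]'
```

```text
[[0.0718, -0.0383], [0.0718, 0.0366]] mean [ 0.0718 -0.0008]
[[0.0576, -0.0243], [0.0576, 0.0279]] mean [0.0576 0.0018]
[[0.057, -0.0223], [0.057, 0.0254]] mean [0.057  0.0015]
```

```bash
python3 -m creep '[{"tx":0.0015,"ty":-0.002,"tz":0.03,"rx":0,"ry":0,"rz":0},{"tx":0,"ty":0,"tz":0.017,"rx":0,"ry":0,"rz":0},{"tx":0,"ty":0,"tz":0.0045,"rx":0,"ry":0,"rz":0},{"tx":0,"ty":0,"tz":0,"rx":0,"ry":0,"rz":0},{"tx":0,"ty":0,"tz":0,"rx":0,"ry":0,"rz":0}]'; python3 -m creep '[{"tx":0,"ty":0,"tz":0,"rx":0,"ry":0,"rz":0},{"tx":0,"ty":0,"tz":0,"rx":0,"ry":0,"rz":0},{"tx":0,"ty":0,"tz":0,"rx":0,"ry":0,"rz":0},{"tx":0,"ty":0,"tz":0,"rx":0,"ry":0,"rz":0}]' 0.075; python3 -m creep '[{"tx":0,"ty":0,"tz":-0.02,"rx":0,"ry":0,"rz":0},{"tx":0,"ty":0,"tz":-0.05,"rx":0,"ry":0,"rz":0},{"tx":-0.03,"ty":0,"tz":-0.05,"rx":0,"ry":0,"rz":0},{"tx":-0.04,"ty":0.04,"tz":-0.05,"rx":0,"ry":0,"rz":0},{"tx":-0.01,"ty":0.04,"tz":-0.02,"rx":0,"ry":0,"rz":0},{"tx":0,"ty":0,"tz":0,"rx":0,"ry":0,"rz":0},{"tx":0,"ty":0,"tz":0,"rx":0,"ry":0,"rz":0}]'; python3 snap.py w24
python3 - <<'E'
from cell import env
import cv2
for n in["scene","top"]: cv2.imwrite(f"pics/{n}9.png",env.read_camera(n)["pixels"][:,:,::-1])
E
```

```text
time_s: 29.7
tool_pos: [0.6383, -0.1442, 0.0513]
tool_rot: [-180.0, 0.1, 178.8]
force: [0.3, -0.3, -1.7]
grip_width: 0.0499
time_s: 30.2
tool_pos: [0.6376, -0.144, 0.0503]
tool_rot: [180.0, 0.0, 178.8]
force: [0.3, 0.4, 0.2]
grip_width: 0.0736
time_s: 31.08
tool_pos: [0.7118, -0.0732, 0.2323]
tool_rot: [-179.9, 0.0, 178.8]
force: [-0.8, -0.9, -0.4]
grip_width: 0.0748
31.075 [ 0.7118 -0.0732  0.2323] [-1.7994e+02  2.0000e-02  1.7881e+02] [-21.4  30.3  37.8  74.8 -18.2  80.9 104.2]
```

View pics/w24.png

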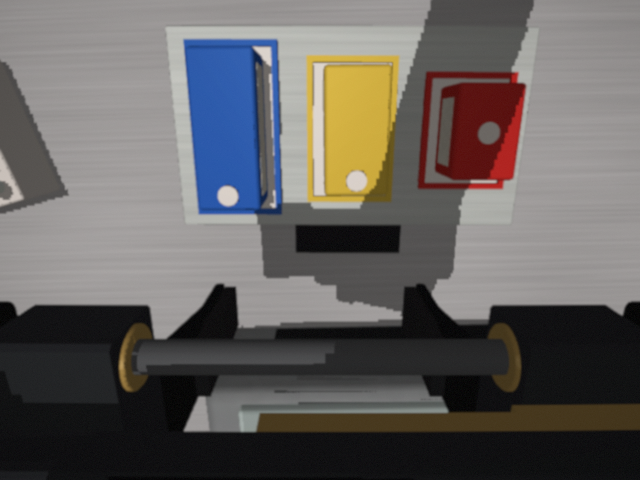

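View pics/scene9.png

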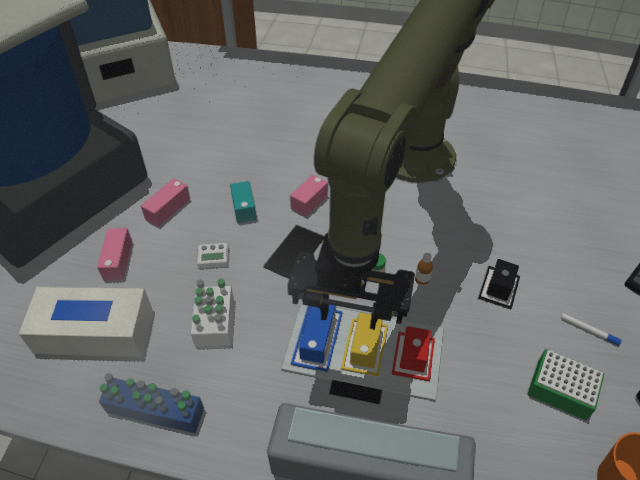

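```bash
python3 - <<'E'
import pickle
from h import *
o,w=pickle.load(open("w24.pkl","rb")); crop(w,175,30,230,190,3.4,"pics/f1.png")
E
```

View pics/f1.png

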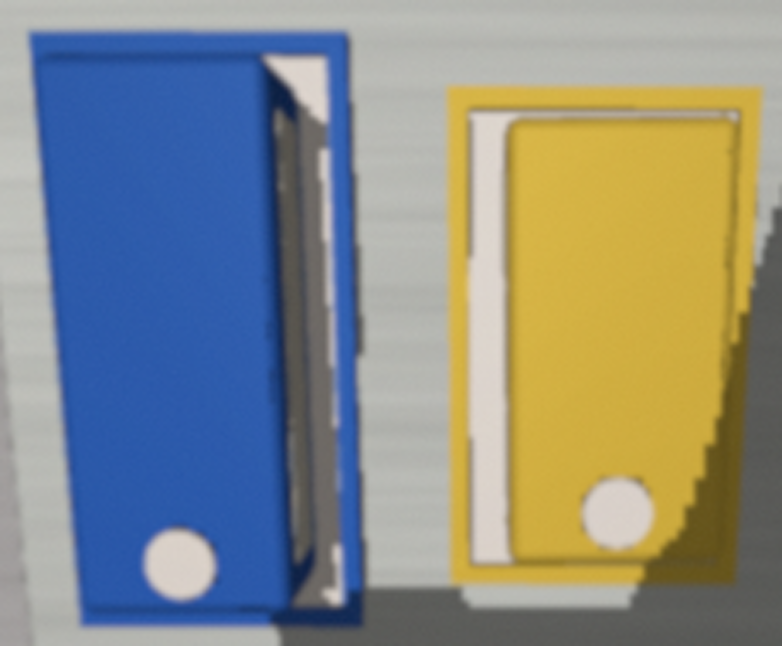

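```bash
python3 - <<'E'
import pickle
from h import *
o,w=pickle.load(open("w24.pkl","rb"));C=pickle.load(open("c0.pkl","rb"))
f=lambda x,y:(175+x/3.4-.35,30+y/3.4-.35)
for n,top,rim in(("blue",[(38,56),(263,54),(290,608),(80,608)],[(30,32),(348,34),(363,627),(82,624)]),("yel",[(508,118),(738,117),(724,560),(512,562)],[(447,87),(762,87),(737,585),(452,583)])):
    a=atz(w,[f(*p) for p in top],.063);b=atz(w,[f(*p) for p in rim],.017);d=a.mean(0)-b.mean(0)
    y=[np.degrees(np.arctan2(*(q[2]+q[3]-q[0]-q[1])[1::-1])) for q in(a,b)]
    print(n,a.mean(0).round(4),b.mean(0).round(4),np.hypot(*d[:2]).round(4),np.round(y,2), np.linalg.norm(a[0]-a[3]).round(4),np.linalg.norm(a[0]-a[1]).round(4))
E
```

```text
blue [ 0.6387 -0.1422  0.063 ] [ 0.6401 -0.1434  0.017 ] 0.0018 [-1.47 -1.35] 0.118 0.0471
yel [ 0.6414 -0.0422  0.063 ] [ 0.6426 -0.0434  0.017 ] 0.0017 [-0.34 -1.11] 0.0949 0.0486
```

All four packs are seated within a few mm. The bottle is still at (425,269) in the scene view, as at the start. The gripper is open and clear, so I'm handing in.

```bash
python3 - <<'E'
from cell import env
print(env.sign_off(), env.get_obs()["time_s"])
E
```

```text
the job is handed in; nothing more can be done
the job is handed in; nothing more can be done
```

I put the spent black pack in the return tray, then took red, yellow and blue off the stack in that order and set each in the dock of its own colour. I handed the job in after about 31 s, with the gripper open and clear; no verdict was given.

| Pack | Distance from the centre of its place | Angle to its place |
|---|---|---|
| Spent | about 2.5 mm | looked aligned, not measured |
| Red | about 1.5 mm | looked aligned, not measured |
| Yellow | about 1.7 mm | under 1° |
| Blue | about 1.8 mm | under 1° |

- **Accuracy:** the distances come from the wrist camera after each pack was released, and the calibration is only good to about 2 mm.
- **Flatness:** I did not measure the height of the placed packs. The outlines measured for yellow and blue fit packs lying flat at floor height, and the last scene view shows all four upright.
- **Bystanders:** the bottle is at the same pixel as at the start. The jar was half hidden behind the gripper in the last picture, but the wrist views showed it standing.
- **Disagreements:** my first move was refused because every row needs all six numbers, and nothing moved. Before each placing, the sideways and lengthwise readings differed by up to 3 mm, so I corrected for that. The dock rim heights triangulated 1–4 mm low (0.013–0.016 m against 0.017 m).

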